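# Clamp the valve with the wing nut

## Task

Using only the fingertips, push the slotted bar by its upright tab until its nose holds the loose ball valve square against the fence of the fixture. Then turn the loose wing nut clockwise (seen from above) with repeated strokes of a fingertip on its wings until it is fully home, and move clear. Be gentle, do not grip or lift anything, let only the bar touch the valve, and leave the things standing around where they are.

Things in the scene. Friction and masses are not known exactly. Their poses are not given: they have to be found in the camera images.
- fixture: Fixed aluminium clamping fixture on the worktop, 84 x 270 mm plate 10 mm thick, long side along its own y. Origin: centre of the plate's underside, z up. At its +y end stands the fence, 74 mm wide and 44 mm high over the worktop, with its inner face at y = +115 mm. A fixed upright stud, 9 mm thick, its top 46 mm above the worktop, stands at x = 0, y = -20 mm and passes through the slot of the bar and through the wing nut.
- stop_bar (a joint): Travel in m of the slotted steel bar along the fixture's +y (towards the fence), 0 to 0.048; about 0.045 when the nose holds the valve against the fence. It stays where it is left and takes about 2.5 N to move, some 4 N with the valve. The bar lies 10 to 16 mm above the worktop under the wing nut; its nose is a block 56 mm wide, 34 mm high over the worktop.
- bar_tab (a point): Middle of the outer face (the face looking along the fixture's -y) of the upright push tab at the rear end of the bar, 28 mm above the worktop. The tab is a plate 36 mm wide (fixture x), 8 mm thick (fixture y), its top 40 mm above the worktop.
- bar_nose (a point): Middle of the pressing face of the bar's nose, 22 mm above the worktop; it looks along the fixture's +y.
- wing_nut (a joint): Turn in rad of the wing nut on the stud, growing clockwise seen from above; 5.0 is the hard stop, fully home on the bar. It begins between 0 and 1.5, stays where it is left, takes about 0.04 N m to turn and sinks 4 mm a turn. At 0 its two wings lie along the fixture's x axis.
- nut_centre (a point): Point on the nut's axis at half the height of its wings (about 37 to 40 mm above the worktop). The steel nut has a hub of 21 mm diameter whose top is 4.5 mm below this point, and two opposite upright wings, round ears of 25 mm diameter and 5 mm thick: each reaches from the hub to 34 mm from the axis and from 12.5 mm below to 12.5 mm above this point.
- nut_wing (a point): Centre of one of the two wings, 21.5 mm from the nut's axis, at half the wing's height; the other wing lies opposite. It turns with the nut.
- valve_mid (a point): Middle of the body of the loose brass ball valve (half-way up, 14 mm above its underside), which lies on the fixture's plate 2 to 13 mm short of the fence, at most 0.08 rad askew. Body 61 mm long (its own y, across the fixture), 32 mm wide (its own x), with a thin lever (fixed, it does not turn) on top, up to 49 mm above the plate and sticking out along the fixture's +x. Held against the fence, this point is at y = 99 mm in the fixture's frame. About 0.26 kg.
- tin: Tea tin with green lid, 74 mm diameter, 92 mm high, bystander; origin centre of underside.
- strainer: Steel tea strainer cup, 82 mm diameter, 61 mm high, bystander; origin centre of underside.
- black_cap: Smaller bottle cap, 57 mm diameter, 24 mm high, bystander; origin centre of underside.
- grey_cap: Larger bottle cap, 69 mm diameter, 24 mm high, bystander; origin centre of underside.
- tape: Roll of tape lying flat, 52 mm diameter, 15 mm high, bystander; origin centre of underside.
- spoon: Teaspoon, 132 mm long (own x), 26 mm wide, 9 mm high, bystander; origin centre of underside.
- cup: White mug, 80 mm wide, 109 mm over the handle, 95 mm high, bystander; origin centre of underside.
Mind the look-alikes: they are no part of the job. Of the things that look like the part that bears valve_mid, the larger one is meant.

How it is judged:
By the outcome, as a careful person would: the job done as asked, in the order asked, and still so for the second after the job is handed in, with the robot touching nothing.
It also fails if it takes over 64 s, if anything falls off the work surface, if the arm or the gripper's body presses on something with over 40 N, if the wrist force passes 120 N, or if a joint passes its speed limit or range.

## Robot

A 7-joint arm with a two-finger parallel gripper is mounted at the origin on a cart in front of the work surface, level with it; the furniture and walls round the work are solid. World frame = base frame: x ahead of the robot, y to its left, z up, the work surface at z = 0. Lengths are in m, angles in rad, forces in N, time in s.
With the tool pointing down it reaches from about 0.4 to 0.85 m from the base axis. Payload 10.4 kg.
Tool frame: the origin (TCP) lies where the fingers leave the gripper's body, on its centre line; the fingertips stand 70 mm ahead of it and the grasp point (between the pads) lies r.grip_depth ahead of it (r.grip_depth is the distance from the TCP to the grasp point, in m); z points along the fingers, y is the direction in which the jaws open and shut (so a half turn about z gives the same grasp; the last joint's range is limited). The gripper opens to 87 mm and grips with 3 to 60 N. Pads are 19 mm wide; open, the fingers measure 117 mm over their backs; the gripper's body (75 mm by 190 mm) begins 51 mm behind the grasp point.
Start: joints at [-1.286, 0.332, -0.065, 1.46, 0.022, 1.35, -0.088], TCP at [0.189, 0.596, 0.292] pointing down, gripper open.
Joint ranges: [-2.6, 2.6], [-0.5, 2.12], [-1.47, 1.34], [0.16, 2.42], [-1.27, 4.41], [0.06, 2.06], [-2.6, 2.6]. Speed limits (rad/s): [2.22, 2.22, 2.79, 2.79, 3.14, 3.14, 3.14].

## Interface

Orientations are given as a unit quaternion [x, y, z, w].
In Python, from bench import monitor, viewer, workorder, nets, r gives the robot as it stands.
- The arm moves only by the tool drive_tool, never from a script. Its argument "plan" is a list of rows, each an object of numbers: "rx", "ry", "rz": the turn, a rotation vector about the tool's x, y, z in units of 360 degrees (1.0 is 360 degrees); "x", "y", "z": the shift along the tool's x, y, z in units of 1000 mm (1.0 is 1000 mm); "fingers": the opening, from 0 (shut) to 1 (fully open). In form: [{"rx": .., "ry": .., "rz": .., "x": .., "y": .., "z": .., "fingers": ..}, ...]. A call has 1 to 12 rows; each row is the pose to reach, as a shift and turn from the pose commanded when the call began, along the tool's axes at that moment, turning the shorter way round; what a row does not reach only later rows make up. A row lasts 1/8 s, in which the tool goes at most 62.5 mm and 10.7 degrees, less where a joint would pass 70% of its speed; a pose out of reach is approached as far as the arm can. A call with a number of a shift or a turn outside -1 to 1 is refused whole. A call with a gripper value outside its range is refused whole. The fingers move at their own pace and stop on an object; "squeeze" is the grip in N (left out, the last holds). Time passes only in rows, so rows that repeat a pose let the fingers close. It gives the time, the measured TCP pose, the force and the opening at its end, in the units of the state.
- monitor.read_state(): the state, without advancing time (a new reading comes with each control period).
- viewer.camera(name): name is "scene" or "side" or "wrist"; returns a dict with "color" (480x640x3 uint8, red, green, blue), "depth" (480x640 float32, m along the optical axis (not along the pixel's ray), 0 where there is no reading), "camera_matrix" (3x3 intrinsics, pixels), "xyz" and "rotation" of the camera in the world. Camera axes: x right, y down, z forward; pixel columns grow to the right and rows downward; lengths in m; the calibration is good to about 2 mm. A picture is of the moment at which its call begins.
- workorder.close_job(): hands the job in, once; it reports no verdict.
Trained networks look in the newest picture that a camera, given by its name, has taken for a name from the list of things; names that differ only in an ending like _2 or _b are one class to them, and where a whole thing is asked for, a point or a joint stands for the part that bears it (a point fixed in the world has none). Each returns a list of dicts, best first, with "confidence" (0 to 1); they miss things now and then, are a little off and sometimes report something else, mostly with a low value. They report only what shows in the picture. A call takes as long as a camera call. They do not tell look-alikes from the thing itself.
- nets.find_in(label, camera): "centre" ([x, y, z] in m, in world coordinates, good to about 4 mm: the middle of the surface that is visible of it).
- nets.regions_of(label, camera): "region" (480x640 bool, what is visible of it).
The state is a dict: "time": time; "joint_positions": joint angles; "joint_vel": joint speeds; "joint_torque": joint torques, N m; "ee_pos": TCP position; "eef_rot": TCP orientation; "ft_force": force on the tool from outside, world axes, zero at the start; "torque": the same for the moment, N m; "width": finger opening in m.
Only numpy, scipy, OpenCV 4.12 (cv2) and the standard library are available. Lean on these libraries where they do the work, as an engineer would, in place of code of your own. Each camera call takes 0.05 s, during which the arm holds its last target.

## Working session

There is one attempt and no reset: what is moved stays moved. The work goes in short steps, Python scripts to look and compute and a tool call to move; the robot and the scene stay as the last step left them, time stands still between calls to the robot, and variables do not carry over. Pictures are saved under pics/ and viewed, and the job is handed in when it is done.

Besides the shell and the picture viewer there is one more tool, called by a JSON object that holds its "name" and its "arguments", one argument or row to a line. drive_tool: Moves the arm, as the interface text tells. Its arguments: {"type":"object","properties":{"plan":{"type":"array","items":{"type":"object","properties":{"rx":{"type":"number","minimum":-1,"maximum":1},"ry":{"type":"number","minimum":-1,"maximum":1},"rz":{"type":"number","minimum":-1,"maximum":1},"x":{"type":"number","minimum":-1,"maximum":1},"y":{"type":"number","minimum":-1,"maximum":1},"z":{"type":"number","minimum":-1,"maximum":1},"fingers":{"type":"number"}}}},"squeeze":{"type":"number"}},"required":["plan"]}

```bash
mkdir -p pics; ls
python3 - <<'E'
from bench import monitor, viewer, workorder, nets, r
import cv2, numpy as np
s=monitor.read_state(); print({k:np.round(v,3) for k,v in s.items()}, r.grip_depth)
for n in ['scene','side','wrist']:
    c=viewer.camera(n); cv2.imwrite(f'pics/{n}0.png',c['color'][:,:,::-1]); np.savez(f'{n}0.npz',**c)
    print(n,np.round(c['xyz'],3),np.round(c['rotation'],3).tolist(),c['camera_matrix'].tolist())
    for l in ['fixture','stop_bar','bar_tab','bar_nose','wing_nut','nut_centre','nut_wing','valve_mid','tin','strainer','cup','black_cap','grey_cap','tape','spoon']:
        print(l,[(np.round(d['centre'],3).tolist(),round(d['confidence'],2)) for d in nets.find_in(l,n)][:4])
print(monitor.read_state()['time'])
E
```

```text
pics
{'time': np.float64(0.0), 'joint_positions': array([-1.286,  0.333, -0.065,  1.461,  0.022,  1.35 , -0.088]), 'joint_vel': array([ 0.001, -0.001, -0.001,  0.   , -0.   , -0.001, -0.   ]), 'joint_torque': array([ 0.0000e+00, -6.2327e+01,  2.5000e-02, -3.8988e+01, -6.1000e-02,
        4.0000e-02,  0.0000e+00]), 'ee_pos': array([0.189, 0.595, 0.291]), 'eef_rot': array([ 0.153,  0.988, -0.001, -0.   ]), 'ft_force': array([ 0.559,  1.124, -0.218]), 'torque': array([0.069, 0.053, 0.026]), 'width': np.float64(0.087)} 0.051
scene [-0.379 -0.457  1.037] [0.779, -0.475, 0.222, -0.345] [[541.2161748628133, 0.0, 324.9671868397465], [0.0, 541.2161748628133, 246.01570490508882], [0.0, 0.0, 1.0]]
fixture [([0.472, -0.052, 0.01], 0.87)]
stop_bar [([0.484, -0.075, 0.013], 0.9), ([0.54, -0.353, 0.014], 0.23)]
bar_tab [([0.486, -0.071, 0.016], 0.6), ([0.685, -0.134, 0.013], 0.55)]
bar_nose [([0.487, -0.072, 0.018], 0.86)]
wing_nut [([0.571, 0.373, 0.042], 0.73), ([0.479, -0.056, 0.035], 0.59), ([0.475, -0.051, 0.012], 0.26)]
nut_centre [([0.485, -0.055, 0.033], 0.43), ([0.487, -0.072, 0.017], 0.36
[... 1043 characters left out ...]
[0.485, 0.186, 0.018], 0.52), ([0.688, -0.139, 0.011], 0.21)]
tin [([0.552, 0.449, 0.077], 0.7), ([0.691, -0.135, 0.013], 0.36)]
strainer []
cup [([0.668, 0.194, 0.063], 0.72)]
black_cap [([0.688, -0.136, 0.012], 0.5), ([0.483, 0.34, 0.019], 0.45)]
grey_cap [([0.549, -0.359, 0.02], 0.67)]
tape [([0.687, -0.138, 0.015], 0.59)]
spoon [([0.471, -0.392, 0.005], 0.93)]
wrist [0.114 0.62  0.384] [0.799, 0.584, 0.085, 0.116] [[330.67423225766703, 0.0, 319.703815230727], [0.0, 330.67423225766703, 238.21525458636114], [0.0, 0.0, 1.0]]
fixture []
stop_bar []
bar_tab []
bar_nose []
wing_nut []
nut_centre []
nut_wing []
valve_mid []
tin []
strainer []
cup []
black_cap []
grey_cap []
tape []
spoon []
2.4
```

View pics/scene0.png

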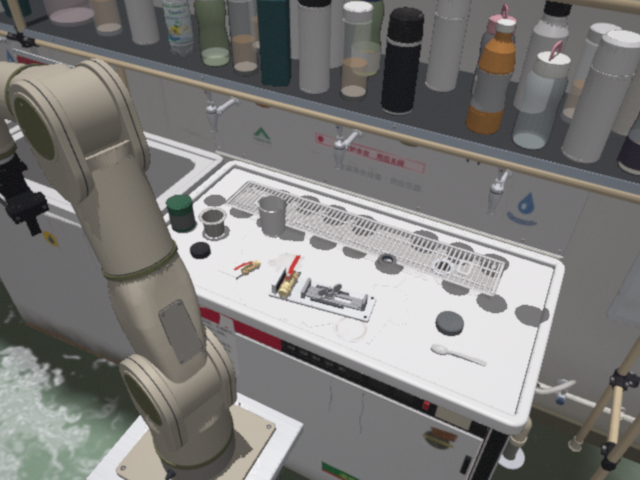

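View pics/side0.png

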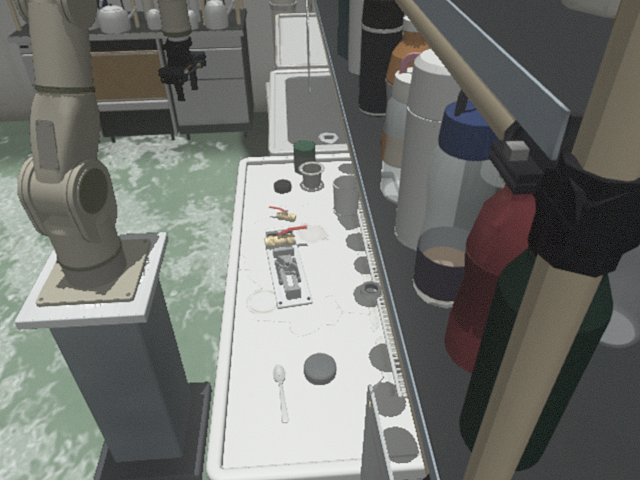

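Run:
```python
import cv2,numpy as np
for n,(x0,x1,y0,y1) in {'scene':(250,450,170,320),'side':(240,400,160,300)}.items():
    c=np.load(f'{n}0.npz')['color'][y0:y1,x0:x1,::-1]
    cv2.imwrite(f'pics/{n}0z.png',cv2.resize(c,None,fx=4,fy=4,interpolation=cv2.INTER_CUBIC))
```

```text
(no output)
```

View pics/scene0z.png

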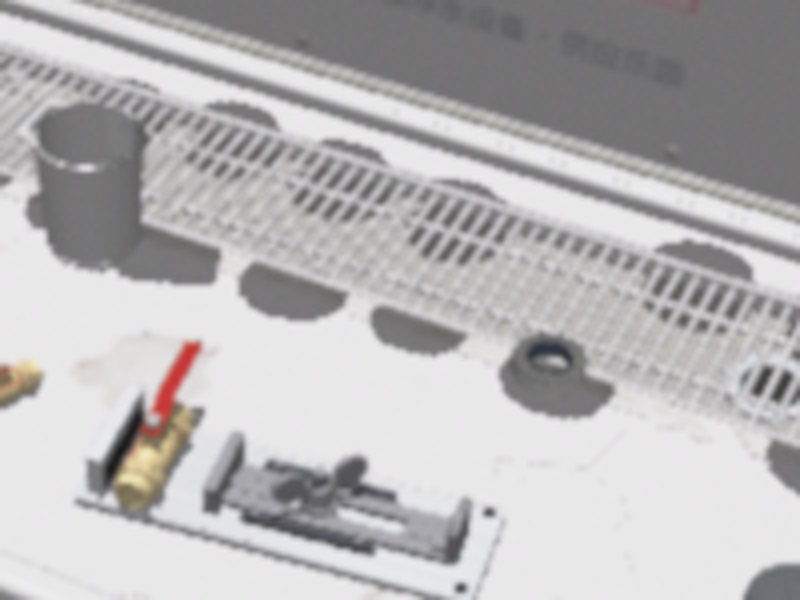

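View pics/side0z.png

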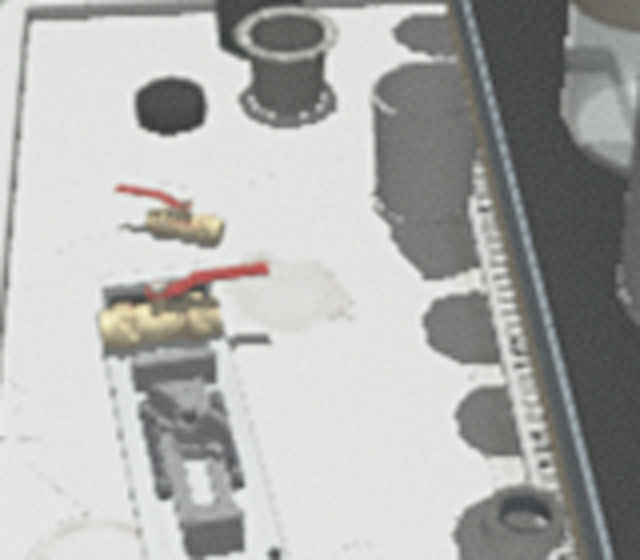

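```bash
cat > h.py <<'E'
from bench import monitor, viewer, workorder, nets, r
import cv2, numpy as np
from scipy.spatial.transform import Rotation as Ro
np.set_printoptions(suppress=True,precision=4)
def Rt(az): # tool y azimuth (rad) in world, pointing down
    y=np.array([np.cos(az),np.sin(az),0]); z=np.array([0,0,-1.]); return Ro.from_matrix(np.c_[np.cross(y,z),y,z])
def row(p,az,s=None,p0=None,R0=None):
    s=s or monitor.read_state(); R0=R0 or Ro.from_quat(s['eef_rot']); p0=s['ee_pos'] if p0 is None else p0
    d=R0.inv().apply(np.array(p)-p0); t=(R0.inv()*Rt(az)).as_rotvec()/(2*np.pi)
    print('row',dict(zip(['x','y','z','rx','ry','rz'],np.round(np.r_[d,t],4).tolist())))
def st():
    s=monitor.read_state(); R=Ro.from_quat(s['eef_rot']).as_matrix()
    print('t',round(float(s['time']),2),'p',np.round(s['ee_pos'],4),'az',round(np.arctan2(R[1,1],R[0,1]),4),'tilt',np.round(R[:,2],3),'F',np.round(s['ft_force'],2),'M',np.round(s['torque'],2),'w',round(float(s['width']),4),'q',np.round(s['joint_positions'],2)); return s
def save(n,f,crop=None,k=1):
    c=viewer.camera(n); np.savez(f'{f}.npz',**c); im=c['color'][:,:,::-1]
    if crop: x0,x1,y0,y1=crop; im=im[y0:y1,x0:x1]
    if k!=1: im=cv2.resize(im,None,fx=k,fy=k,interpolation=cv2.INTER_CUBIC)
    cv2.imwrite(f'pics/{f}.png',im); return c
def cloud(c):
    K=c['camera_matrix'];d=c['depth'];v,u=np.mgrid[:480,:640]
    P=np.stack([(u-K[0,2])/K[0,0]*d,(v-K[1,2])/K[1,1]*d,d],-1)
    R=np.array(c['rotation']); M=Ro.from_quat(R).as_matrix() if R.shape==(4,) else R
    return P@M.T+np.array(c['xyz'])
E
python3 - <<'E'
from h import *
s=st(); c=viewer.camera('wrist')
R=Ro.from_quat(s['eef_rot']); print('cam in tool',R.inv().apply(c['xyz']-s['ee_pos'])); C=R.inv()*Ro.from_quat(c['rotation']); print(C.as_matrix())
row((0.45,0.3,0.27),0.75); row((0.48,-0.10,0.25),0.0)
E
```

```text
t 2.4 p [0.1893 0.5956 0.2923] az 1.263 tilt [ 0.  0. -1.] F [-0.16  0.01 -1.01] M [0.07 0.03 0.05] w 0.0871 q [-1.29  0.33 -0.06  1.46  0.02  1.35 -0.09]
cam in tool [ 0.0791  0.0006 -0.0913]
[[-0.0003 -0.9584 -0.2855]
 [ 1.     -0.0005  0.0006]
 [-0.0007 -0.2855  0.9584]]
row {'x': -0.338, 'y': -0.2028, 'z': 0.0222, 'rx': 0.0, 'ry': -0.0, 'rz': 0.0816}
row {'x': -0.4878, 'y': -0.5749, 'z': 0.0422, 'rx': 0.0, 'ry': -0.0, 'rz': 0.201}
```

{"name": "drive_tool", "arguments": {
  "plan": [
    {"x": -0.169,"y": -0.101,"z": 0.011,"rz": 0.03,"fingers": 0},
    {"x": -0.338,"y": -0.203,"z": 0.022,"rz": 0.07},
    {"x": -0.338,"y": -0.203,"z": 0.022,"rz": 0.08},
    {"x": -0.338,"y": -0.203,"z": 0.022,"rz": 0.09},
    {"x": -0.338,"y": -0.203,"z": 0.022,"rz": 0.1},
    {"x": -0.338,"y": -0.203,"z": 0.022,"rz": 0.12},
    {"x": -0.485,"y": -0.565,"z": 0.022,"rz": 0.16},
    {"x": -0.485,"y": -0.565,"z": 0.022,"rz": 0.2},
    {"x": -0.485,"y": -0.565,"z": 0.022,"rz": 0.2},
    {"x": -0.485,"y": -0.565,"z": 0.022,"rz": 0.2},
    {"x": -0.485,"y": -0.565,"z": 0.022,"rz": 0.2},
    {"x": -0.485,"y": -0.565,"z": 0.022,"rz": 0.2}
  ]
}}

```text
validation failed for argument at $.pl...
```

Run:
```python
from h import *
st()
row((0.48,-0.09,0.27),0.0)
```

```text
t 2.45 p [0.1893 0.5956 0.2923] az 1.263 tilt [-0.  0. -1.] F [-0.75  0.36 -0.75] M [-0.02 -0.    0.1 ] w 0.0872 q [-1.29  0.33 -0.06  1.46  0.02  1.35 -0.09]
row {'x': -0.4847, 'y': -0.5653, 'z': 0.0222, 'rx': 0.0, 'ry': -0.0, 'rz': 0.201}
```

{"name": "drive_tool", "arguments": {
  "plan": [
    {"rx": 0,"ry": 0,"rz": 0.03,"x": -0.169,"y": -0.101,"z": 0.011,"fingers": 0},
    {"rx": 0,"ry": 0,"rz": 0.06,"x": -0.338,"y": -0.203,"z": 0.022,"fingers": 0},
    {"rx": 0,"ry": 0,"rz": 0.08,"x": -0.338,"y": -0.203,"z": 0.022,"fingers": 0},
    {"rx": 0,"ry": 0,"rz": 0.09,"x": -0.338,"y": -0.203,"z": 0.022,"fingers": 0},
    {"rx": 0,"ry": 0,"rz": 0.1,"x": -0.338,"y": -0.203,"z": 0.022,"fingers": 0},
    {"rx": 0,"ry": 0,"rz": 0.12,"x": -0.338,"y": -0.203,"z": 0.022,"fingers": 0},
    {"rx": 0,"ry": 0,"rz": 0.16,"x": -0.485,"y": -0.565,"z": 0.022,"fingers": 0},
    {"rx": 0,"ry": 0,"rz": 0.2,"x": -0.485,"y": -0.565,"z": 0.022,"fingers": 0},
    {"rx": 0,"ry": 0,"rz": 0.2,"x": -0.485,"y": -0.565,"z": 0.022,"fingers": 0},
    {"rx": 0,"ry": 0,"rz": 0.2,"x": -0.485,"y": -0.565,"z": 0.022,"fingers": 0},
    {"rx": 0,"ry": 0,"rz": 0.2,"x": -0.485,"y": -0.565,"z": 0.022,"fingers": 0},
    {"rx": 0,"ry": 0,"rz": 0.2,"x": -0.485,"y": -0.565,"z": 0.022,"fingers": 0}
  ]
}}

```text
time: 3.95
ee_pos: [0.4769, -0.0601, 0.2707]
eef_rot: [0.705, 0.709, 0.001, 0.0]
ft_force: [1.4, -0.1, -0.3]
width: 0.0006
```

Run:
```python
from h import *
st()
row((0.48,-0.09,0.27),0.0)
```

```text
t 3.95 p [ 0.4769 -0.0601  0.2707] az 0.0067 tilt [ 0.001  0.001 -1.   ] F [ 1.44 -0.14 -0.35] M [-0.1  -0.05  0.  ] w 0.0006 q [-0.57  0.    0.61  1.89 -0.    1.25  0.05]
row {'x': -0.0299, 'y': 0.0029, 'z': 0.0007, 'rx': 0.0002, 'ry': -0.0001, 'rz': 0.0011}
```

{"name": "drive_tool", "arguments": {
  "plan": [
    {"rx": 0,"ry": 0,"rz": 0.001,"x": -0.02,"y": 0.003,"z": 0,"fingers": 0},
    {"rx": 0,"ry": 0,"rz": 0.001,"x": -0.02,"y": 0.003,"z": 0,"fingers": 0},
    {"rx": 0,"ry": 0,"rz": 0.001,"x": -0.02,"y": 0.003,"z": 0,"fingers": 0}
  ]
}}

```text
time: 4.32
ee_pos: [0.4801, -0.0769, 0.2703]
eef_rot: [0.707, 0.708, 0.0, -0.0]
ft_force: [0.6, 0.1, -0.1]
width: 0.0001
```

Run:
```python
from h import *
st()
c=save('wrist','w1')
for l in ['fixture','stop_bar','bar_tab','bar_nose','wing_nut','nut_centre','nut_wing','valve_mid']:
    print(l,[(np.round(d['centre'],3).tolist(),round(d['confidence'],2)) for d in nets.find_in(l,'wrist')][:4])
st()
```

```text
t 4.33 p [ 0.4801 -0.0769  0.2703] az 0.0015 tilt [-0.  0. -1.] F [ 0.59  0.08 -0.12] M [-0.04  0.06 -0.02] w 0.0001 q [-0.55  0.02  0.63  1.88 -0.01  1.25  0.09]
fixture [([0.491, -0.022, 0.009], 0.64), ([0.492, -0.042, 0.02], 0.38)]
stop_bar [([0.487, -0.037, 0.012], 0.89)]
bar_tab [([0.492, -0.041, 0.017], 0.9), ([0.484, -0.047, 0.033], 0.38)]
bar_nose [([0.493, -0.038, 0.019], 0.92)]
wing_nut [([0.485, -0.045, 0.034], 0.76)]
nut_centre [([0.488, -0.047, 0.037], 0.63)]
nut_wing [([0.493, -0.049, 0.036], 0.59)]
valve_mid [([0.484, 0.06, 0.036], 0.79)]
t 4.78 p [ 0.4801 -0.0779  0.2703] az 0.0005 tilt [ 0.  0. -1.] F [ 0.58 -0.29  0.26] M [-0.09  0.08 -0.03] w 0.0004 q [-0.55  0.02  0.63  1.88 -0.01  1.25  0.09]
```

View pics/w1.png

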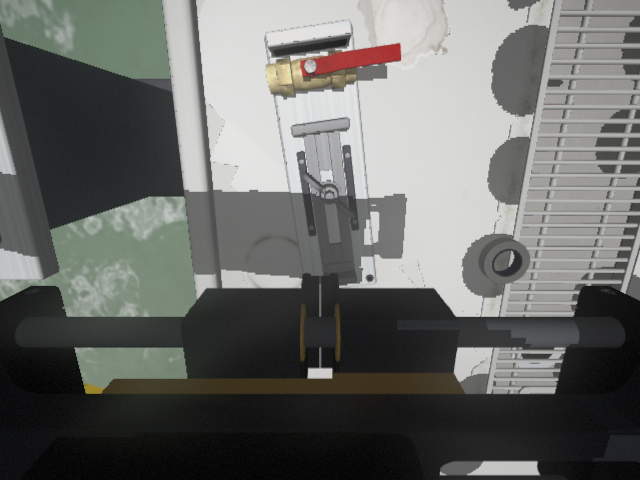

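Run:
```python
from h import *
im=np.load('w1.npz')['color'][:,:,::-1]
cv2.imwrite('pics/w1a.png',cv2.resize(im[10:160,250:420],None,fx=4,fy=4,interpolation=cv2.INTER_CUBIC))
cv2.imwrite('pics/w1b.png',cv2.resize(im[140:290,260:420],None,fx=4,fy=4,interpolation=cv2.INTER_CUBIC))
```

```text
(no output)
```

View pics/w1a.png

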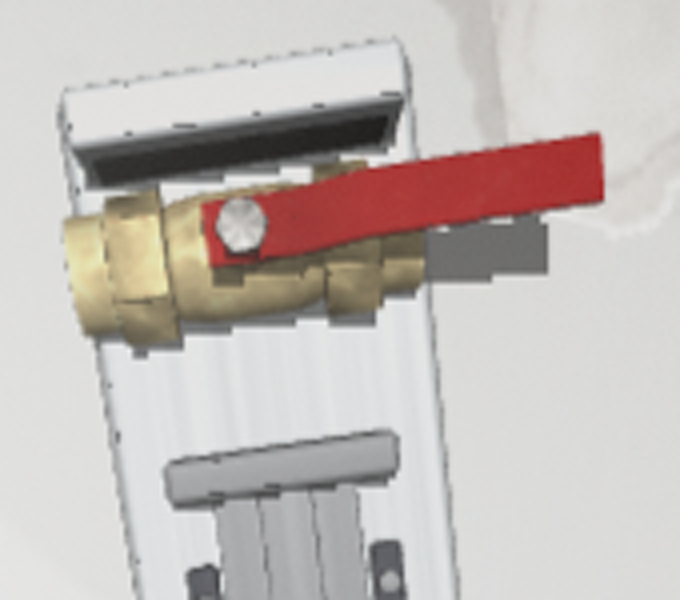

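View pics/w1b.png

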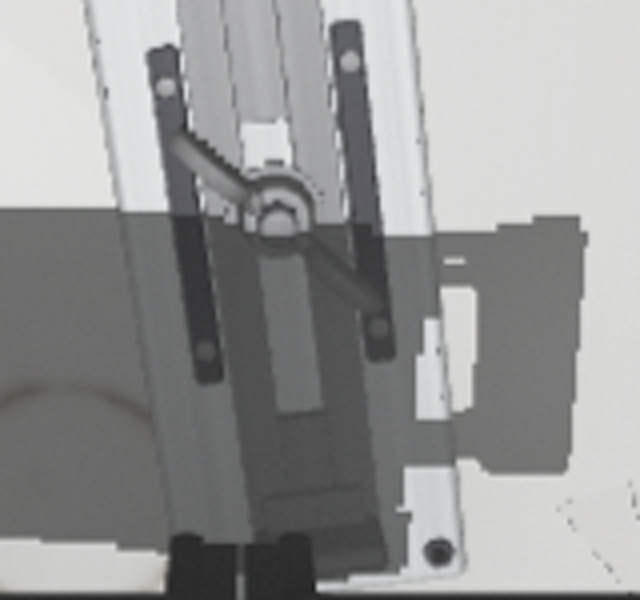

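```bash
cat >> h.py <<'E'
def ray(c,u,v,z):
    K=c['camera_matrix'];M=Ro.from_quat(c['rotation']).as_matrix()
    d=M@np.array([(u-K[0,2])/K[0,0],(v-K[1,2])/K[1,1],1]); o=np.array(c['xyz']); return o+d*(z-o[2])/d[2]
def proj(c,P):
    K=c['camera_matrix'];M=Ro.from_quat(c['rotation']).as_matrix(); q=(np.atleast_2d(P)-np.array(c['xyz']))@M
    return np.c_[q[:,0]/q[:,2]*K[0,0]+K[0,2], q[:,1]/q[:,2]*K[1,1]+K[1,2]]
E
python3 - <<'E'
from h import *
c=np.load('w1.npz')
a=lambda x,y,z: ray(c,250+x/4,10+y/4,z)
b=lambda x,y,z: ray(c,260+x/4,140+y/4,z)
pts={'fenceL':a(75,152,.044),'fenceR':a(412,97,.044),'noseL':a(167,462,.034),'noseR':a(398,432,.034),'stud':b(277,222,.046),'wL':b(178,140,.045),'wR':b(380,305,.045),'plateRtop':a(430,320,.01),'plateRbot':b(463,570,.01),'plateLtop':a(100,345,.01),'plateLbot':b(165,490,.01),'tabtopL':b(255,548,.04),'tabtopR':b(385,545,.04)}
for k,v in pts.items(): print(k,v)
f=pts['fenceR']-pts['fenceL']; n=pts['noseR']-pts['noseL']; p=pts['plateRtop']-pts['plateRbot']; l=pts['plateLtop']-pts['plateLbot']; w=pts['wR']-pts['wL']
for k in (f,n,w): print('len',np.hypot(*k[:2]),'ang',np.arctan2(k[1],k[0]))
for k in (p,l): print('ang-90',np.arctan2(k[1],k[0])-np.pi/2)
th=np.mean([np.arctan2(f[1],f[0]),np.arctan2(n[1],n[0])]); ct,s_=np.cos(th),np.sin(th); R=np.array([[ct,-s_],[s_,ct]])
o=pts['stud'][:2]-R@np.array([0,-.02]); print('th',th,'origin',o)
for k,v in pts.items(): print(k,'fix',R.T@(v[:2]-o))
P=cloud(c).reshape(-1,3); q=(P[:,:2]-o)@R
for lo,hi in [(.03,.036),(.036,.043),(.043,.053)]:
    m=(abs(q[:,0])<.04)&(abs(q[:,1]+0.02)<.125)&(P[:,2]>lo)&(P[:,2]<hi); print(lo,m.sum()); h,e=np.histogram(q[m][:,1],np.arange(-.145,.12,.01)); print(dict(zip(np.round(e,3).tolist(),h.tolist())))
# floor check
m=(abs(q[:,0])>.06)&(abs(q[:,0])<.1)&(abs(q[:,1])<.1); print('floor z',np.median(P[m][:,2]))
E
```

```text
fenceL [0.4359 0.0777 0.044 ]
fenceR [0.5077 0.0882 0.044 ]
noseL [0.4534 0.0153 0.034 ]
noseR [0.5074 0.022  0.034 ]
stud [ 0.4889 -0.0487  0.046 ]
wL [ 0.4653 -0.0294  0.045 ]
wR [ 0.5143 -0.0692  0.045 ]
plateRtop [0.5166 0.0493 0.01  ]
plateRbot [ 0.5446 -0.1554  0.01  ]
plateLtop [0.4356 0.0435 0.01  ]
plateLbot [ 0.4589 -0.1309  0.01  ]
tabtopL [ 0.4841 -0.1358  0.04  ]
tabtopR [ 0.5182 -0.1349  0.04  ]
len 0.07254651628315076 ang 0.14455794584262757
len 0.05443639273585588 ang 0.12327577340735724
len 0.06313949687911627 ang -0.6824682072741084
ang-90 0.13599579108187787
ang-90 0.13264594376859207
th 0.1339168596249924 origin [ 0.4862 -0.0289]
fenceL fix [-0.0356  0.1124]
fenceR fix [0.037  0.1131]
noseL fix [-0.0266  0.0482]
noseR fix [0.0278 0.0476]
stud fix [ 0.   -0.02]
wL fix [-0.0208  0.0022]
wR fix [ 0.0225 -0.0438]
plateRtop fix [0.0405 0.0734]
plateRbot fix [ 0.041  -0.1332]
plateLtop fix [-0.0405  0.0785]
plateLbot fix [-0.0407 -0.0975]
tabtopL fix [-0.0164 -0.1057]
tabtopR fix [ 0.0176 -0.1093]
0.03 1844
{-0.145: 0, -0.135: 0, -0.125: 0, -0.115: 47, -0.105: 0, -0.095: 0, -0.085: 0, -0.075: 0, -0.065: 0, -0.055: 0, -0.045: 5, -0.035: 38, -0.025: 83, -0.015: 31, -0.005: 5, 0.005: 0, 0.015: 0, 0.025: 0, 0.035: 415, 0.045: 247, 0.055: 0, 0.065: 0, 0.075: 446, 0.085: 331, 0.095: 196, 0.105: 0}
0.036 658
{-0.145: 0, -0.135: 0, -0.125: 30, -0.115: 90, -0.105: 0, -0.095: 0, -0.085: 0, -0.075: 0, -0.065: 0, -0.055: 1, -0.045: 10, -0.035: 26, -0.025: 31, -0.015: 11, -0.005: 17, 0.005: 0, 0.015: 0, 0.025: 0, 0.035: 0, 0.045: 0, 0.055: 0, 0.065: 0, 0.075: 60, 0.085: 285, 0.095: 97, 0.105: 0}
0.043 676
{-0.145: 0, -0.135: 0, -0.125: 0, -0.115: 0, -0.105: 0, -0.095: 0, -0.085: 0, -0.075: 0, -0.065: 0, -0.055: 3, -0.045: 66, -0.035: 53, -0.025: 66, -0.015: 65, -0.005: 64, 0.005: 0, 0.015: 0, 0.025: 0, 0.035: 0, 0.045: 0, 0.055: 0, 0.065: 0, 0.075: 0, 0.085: 266, 0.095: 93, 0.105: 0}
floor z 0.27660024804551764
```

```bash
cat >> h.py <<'E'
TH=0.134; RF=np.array([[np.cos(TH),-np.sin(TH)],[np.sin(TH),np.cos(TH)]]); OF=np.array([0.4862,-0.0294])
def fx(x,y): return OF+RF@np.array([x,y])
def tofx(p): return RF.T@(np.array(p)[:2]-OF)
E
python3 - <<'E'
from h import *
c=np.load('w1.npz'); P=cloud(c).reshape(-1,3); q=(P[:,:2]-OF)@RF
m=(abs(q[:,0])<.03)&(q[:,1]<-.09)&(q[:,1]>-.14)&(P[:,2]>.03)&(P[:,2]<.045); print(np.percentile(q[m],[0,10,50,90,100],axis=0),np.percentile(P[m][:,2],[50,95]))
st(); p=fx(0,-0.150); row((*p,0.20),TH); row((*p,0.092),TH)
E
```

```text
[[-0.0021 -0.1169]
 [-0.0002 -0.1153]
 [ 0.0076 -0.1116]
 [ 0.0153 -0.1097]
 [ 0.0177 -0.1092]] [0.0379 0.0397]
t 4.78 p [ 0.4801 -0.0779  0.2703] az 0.0005 tilt [ 0.  0. -1.] F [ 0.58 -0.29  0.26] M [-0.09  0.08 -0.03] w 0.0004 q [-0.55  0.02  0.63  1.88 -0.01  1.25  0.09]
row {'x': -0.1001, 'y': 0.0261, 'z': 0.0703, 'rx': 0.0, 'ry': -0.0, 'rz': -0.0213}
row {'x': -0.1002, 'y': 0.0261, 'z': 0.1783, 'rx': 0.0, 'ry': -0.0, 'rz': -0.0213}
```

{"name": "drive_tool", "arguments": {
  "plan": [
    {"rx": 0,"ry": 0,"rz": -0.021,"x": -0.05,"y": 0.015,"z": 0.03,"fingers": 0},
    {"rx": 0,"ry": 0,"rz": -0.021,"x": -0.1,"y": 0.026,"z": 0.06,"fingers": 0},
    {"rx": 0,"ry": 0,"rz": -0.021,"x": -0.1,"y": 0.026,"z": 0.09,"fingers": 0},
    {"rx": 0,"ry": 0,"rz": -0.021,"x": -0.1,"y": 0.026,"z": 0.13,"fingers": 0},
    {"rx": 0,"ry": 0,"rz": -0.021,"x": -0.1,"y": 0.026,"z": 0.165,"fingers": 0},
    {"rx": 0,"ry": 0,"rz": -0.021,"x": -0.1,"y": 0.026,"z": 0.178,"fingers": 0},
    {"rx": 0,"ry": 0,"rz": -0.021,"x": -0.1,"y": 0.026,"z": 0.178,"fingers": 0},
    {"rx": 0,"ry": 0,"rz": -0.021,"x": -0.1,"y": 0.026,"z": 0.178,"fingers": 0}
  ]
}}

```text
time: 5.78
ee_pos: [0.5069, -0.1784, 0.0937]
eef_rot: [0.659, 0.752, 0.001, 0.001]
ft_force: [0.9, 0.9, 0.3]
width: 0.0003
```

Run:
```python
from h import *
s=st(); print(tofx(s['ee_pos'])); p=fx(0,-0.135); row((*p,0.092),TH)
```

```text
t 5.78 p [ 0.5069 -0.1784  0.0937] az 0.132 tilt [ 0.002 -0.    -1.   ] F [0.89 0.9  0.26] M [-0.03  0.01  0.  ] w 0.0003 q [-0.31  0.41  0.67  1.93 -0.32  0.91  0.65]
[ 0.0006 -0.1504]
row {'x': 0.0154, 'y': -0.0007, 'z': 0.0016, 'rx': 0.0003, 'ry': 0.0001, 'rz': -0.0003}
```

{"name": "drive_tool", "arguments": {
  "plan": [
    {"rx": 0,"ry": 0,"rz": 0,"x": 0.008,"y": 0,"z": 0,"fingers": 0},
    {"rx": 0,"ry": 0,"rz": 0,"x": 0.016,"y": 0,"z": 0,"fingers": 0},
    {"rx": 0,"ry": 0,"rz": 0,"x": 0.02,"y": 0,"z": 0,"fingers": 0},
    {"rx": 0,"ry": 0,"rz": 0,"x": 0.024,"y": 0,"z": 0,"fingers": 0},
    {"rx": 0,"ry": 0,"rz": 0,"x": 0.028,"y": 0,"z": 0,"fingers": 0},
    {"rx": 0,"ry": 0,"rz": 0,"x": 0.032,"y": 0,"z": 0,"fingers": 0},
    {"rx": 0,"ry": 0,"rz": 0,"x": 0.036,"y": 0,"z": 0,"fingers": 0},
    {"rx": 0,"ry": 0,"rz": 0,"x": 0.04,"y": 0,"z": 0,"fingers": 0}
  ]
}}

```text
time: 6.78
ee_pos: [0.5009, -0.1383, 0.0924]
eef_rot: [0.659, 0.752, 0.0, 0.0]
ft_force: [1.8, -2.8, 1.5]
width: 0.0002
```

Run:
```python
from h import *
s=st(); print(tofx(s['ee_pos'])); 
c=save('side','s2',(220,380,180,320),4); st()
c=save('scene','c2',(250,400,230,340),5)
```

```text
t 6.78 p [ 0.5009 -0.1383  0.0924] az 0.132 tilt [ 0. -0. -1.] F [ 1.8  -2.79  1.5 ] M [-0.64 -0.3   0.01] w 0.0002 q [-0.39  0.37  0.67  1.97 -0.29  0.89  0.56]
[ 0.     -0.1099]
t 6.83 p [ 0.5008 -0.1377  0.0922] az 0.1325 tilt [-0.  0. -1.] F [ 0.64 -2.23  0.79] M [-0.61 -0.19  0.01] w 0.0006 q [-0.39  0.37  0.67  1.97 -0.29  0.89  0.56]
```

View pics/s2.png

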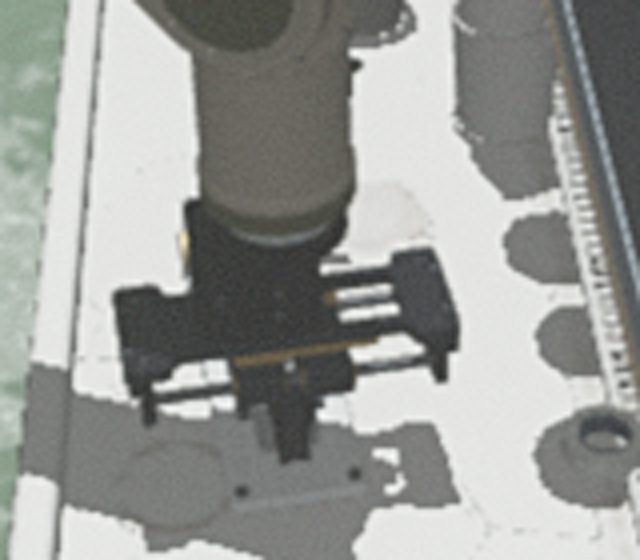

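View pics/c2.png

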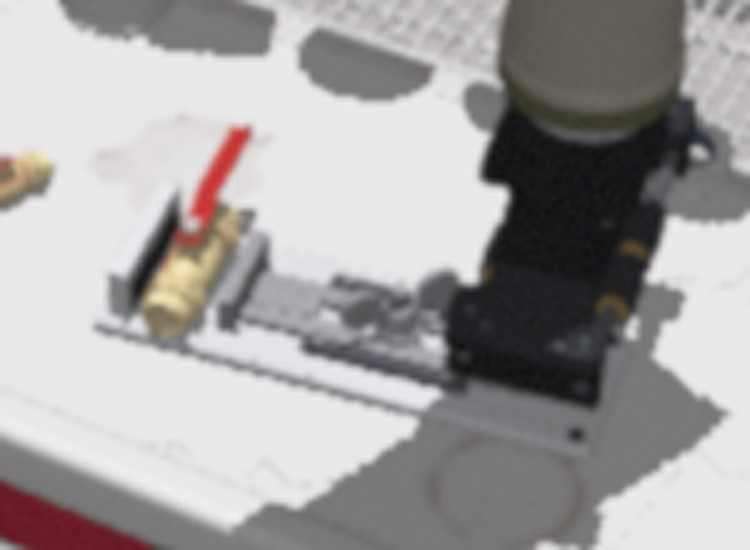

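{"name": "drive_tool", "arguments": {
  "plan": [
    {"rx": 0,"ry": 0,"rz": 0,"x": 0.003,"y": 0,"z": 0,"fingers": 0},
    {"rx": 0,"ry": 0,"rz": 0,"x": 0.006,"y": 0,"z": 0,"fingers": 0},
    {"rx": 0,"ry": 0,"rz": 0,"x": 0.009,"y": 0,"z": 0,"fingers": 0},
    {"rx": 0,"ry": 0,"rz": 0,"x": 0.011,"y": 0,"z": 0,"fingers": 0}
  ]
}}

```text
time: 7.38
ee_pos: [0.4992, -0.1276, 0.0922]
eef_rot: [0.659, 0.752, -0.0, -0.0]
ft_force: [1.1, -4.1, -1.9]
width: 0.0006
```

Run:
```python
from h import *
s=st(); print(tofx(s['ee_pos'])); 
c=save('wrist','w3',(220,420,0,150),4); st()
```

```text
t 7.38 p [ 0.4992 -0.1276  0.0922] az 0.1319 tilt [-0. -0. -1.] F [ 1.14 -4.07 -1.88] M [-0.92 -0.17  0.04] w 0.0006 q [-0.41  0.36  0.66  1.98 -0.28  0.89  0.53]
[-0.0002 -0.099 ]
t 7.42 p [ 0.4992 -0.1274  0.0922] az 0.1321 tilt [-0.  0. -1.] F [ 1.2  -3.34 -0.65] M [-0.88 -0.07  0.03] w 0.0002 q [-0.41  0.36  0.66  1.98 -0.28  0.89  0.53]
```

View pics/w3.png

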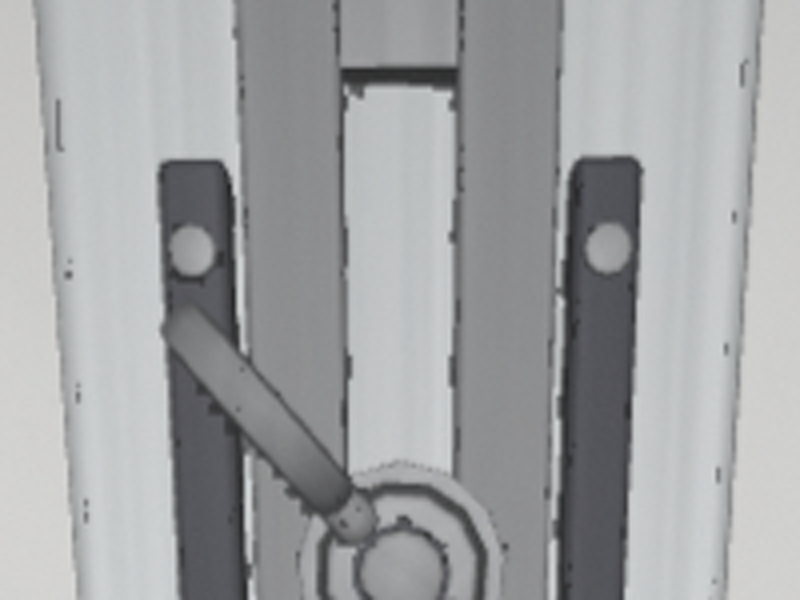

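{"name": "drive_tool", "arguments": {
  "plan": [
    {"rx": 0,"ry": 0,"rz": 0,"x": 0.0015,"y": 0,"z": 0,"fingers": 0},
    {"rx": 0,"ry": 0,"rz": 0,"x": 0.003,"y": 0,"z": 0,"fingers": 0},
    {"rx": 0,"ry": 0,"rz": 0,"x": 0.003,"y": 0,"z": 0,"fingers": 0}
  ]
}}

```text
time: 7.8
ee_pos: [0.4988, -0.125, 0.0922]
eef_rot: [0.659, 0.752, -0.0, 0.0]
ft_force: [1.2, -5.2, -2.9]
width: 0.0004
```

Run:
```python
from h import *
s=st(); print(tofx(s['ee_pos'])); 
c=save('scene','c3',(250,400,230,340),5); st()
```

```text
t 7.8 p [ 0.4988 -0.125   0.0922] az 0.1317 tilt [-0.    -0.001 -1.   ] F [ 1.17 -5.16 -2.89] M [-1.31 -0.19  0.04] w 0.0004 q [-0.42  0.36  0.66  1.99 -0.28  0.89  0.53]
[-0.0002 -0.0964]
t 7.85 p [ 0.4989 -0.125   0.0922] az 0.1317 tilt [-0. -0. -1.] F [ 0.64 -5.76 -2.93] M [-1.32 -0.17  0.01] w 0.0002 q [-0.42  0.36  0.66  1.99 -0.28  0.89  0.53]
```

View pics/c3.png

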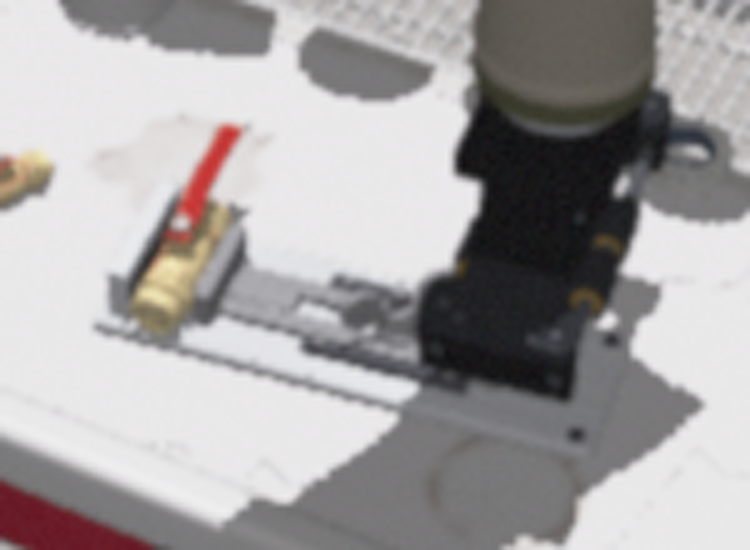

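{"name": "drive_tool", "arguments": {
  "plan": [
    {"rx": 0,"ry": 0,"rz": 0,"x": 0.001,"y": 0,"z": 0,"fingers": 0},
    {"rx": 0,"ry": 0,"rz": 0,"x": 0.0015,"y": 0,"z": 0,"fingers": 0},
    {"rx": 0,"ry": 0,"rz": 0,"x": 0.0015,"y": 0,"z": 0,"fingers": 0}
  ]
}}

```text
time: 8.22
ee_pos: [0.4988, -0.1247, 0.0923]
eef_rot: [0.659, 0.752, -0.001, 0.001]
ft_force: [2.0, -9.6, -5.0]
width: 0.0006
```

Run:
```python
from h import *
s=st(); print(tofx(s['ee_pos']));
```

```text
t 8.22 p [ 0.4988 -0.1247  0.0923] az 0.1307 tilt [ 0.001 -0.002 -1.   ] F [ 2.01 -9.64 -4.97] M [-2.37 -0.51  0.04] w 0.0006 q [-0.42  0.36  0.67  1.99 -0.28  0.89  0.52]
[-0.0003 -0.0961]
```

{"name": "drive_tool", "arguments": {
  "plan": [
    {"rx": 0,"ry": 0,"rz": 0,"x": 0.0008,"y": 0,"z": 0,"fingers": 0},
    {"rx": 0,"ry": 0,"rz": 0,"x": 0.0008,"y": 0,"z": 0,"fingers": 0}
  ]
}}

```text
time: 8.48
ee_pos: [0.4987, -0.1245, 0.0923]
eef_rot: [0.66, 0.752, -0.001, 0.001]
ft_force: [2.3, -12.7, -5.9]
width: -0.0001
```

Run:
```python
from h import *
s=st(); print(tofx(s['ee_pos']));
```

```text
t 8.47 p [ 0.4987 -0.1245  0.0923] az 0.1304 tilt [ 0.001 -0.003 -1.   ] F [  2.3  -12.69  -5.89] M [-2.85 -0.61  0.04] w -0.0001 q [-0.42  0.36  0.67  1.99 -0.28  0.89  0.52]
[-0.0003 -0.0959]
```

{"name": "drive_tool", "arguments": {
  "plan": [
    {"rx": 0,"ry": 0,"rz": 0,"x": -0.01,"y": 0,"z": 0,"fingers": 0},
    {"rx": 0,"ry": 0,"rz": 0,"x": -0.02,"y": 0,"z": 0,"fingers": 0},
    {"rx": 0,"ry": 0,"rz": 0,"x": -0.025,"y": 0,"z": -0.05,"fingers": 0.3},
    {"rx": 0,"ry": 0,"rz": 0,"x": -0.005,"y": 0,"z": -0.1,"fingers": 0.3},
    {"rx": 0,"ry": 0,"rz": 0,"x": 0.035,"y": 0,"z": -0.15,"fingers": 0.3},
    {"rx": 0,"ry": 0,"rz": 0,"x": 0.055,"y": 0,"z": -0.16,"fingers": 0.3},
    {"rx": 0,"ry": 0,"rz": 0,"x": 0.055,"y": 0,"z": -0.16,"fingers": 0.3},
    {"rx": 0,"ry": 0,"rz": 0,"x": 0.055,"y": 0,"z": -0.16,"fingers": 0.3}
  ]
}}

```text
time: 9.48
ee_pos: [0.4912, -0.0686, 0.2517]
eef_rot: [0.659, 0.752, -0.0, -0.0]
ft_force: [-0.4, 0.1, -0.3]
width: 0.0261
```

Run:
```python
from h import *
s=st(); print(tofx(s['ee_pos']))
c=save('wrist','w4')
im=c['color'][:,:,::-1]
cv2.imwrite('pics/w4a.png',cv2.resize(im[0:150,240:430],None,fx=4,fy=4,interpolation=cv2.INTER_CUBIC))
cv2.imwrite('pics/w4b.png',cv2.resize(im[130:280,240:430],None,fx=4,fy=4,interpolation=cv2.INTER_CUBIC))
```

```text
t 9.47 p [ 0.4912 -0.0686  0.2517] az 0.1313 tilt [-0.001 -0.    -1.   ] F [-0.36  0.13 -0.3 ] M [-0.08  0.02 -0.01] w 0.0261 q [-0.62  0.07  0.7   1.88 -0.05  1.21  0.23]
[-0.0003 -0.0395]
```

View pics/w4a.png

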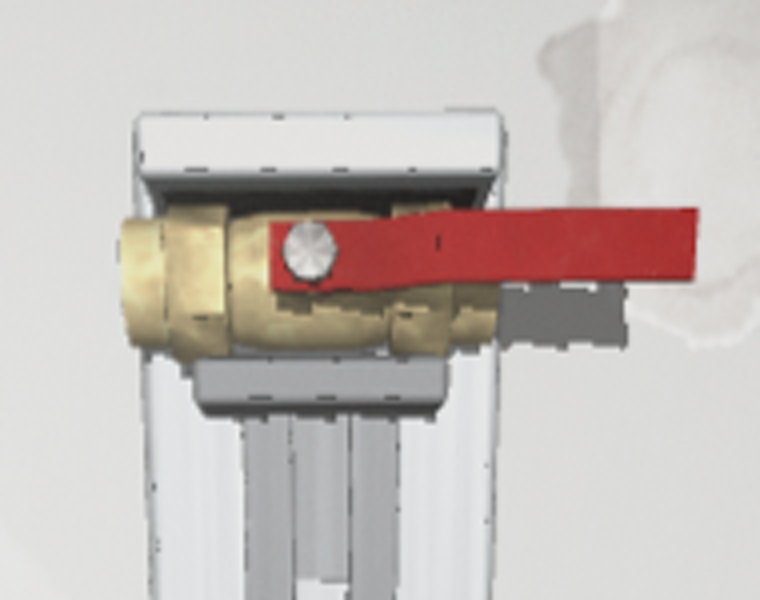

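View pics/w4b.png

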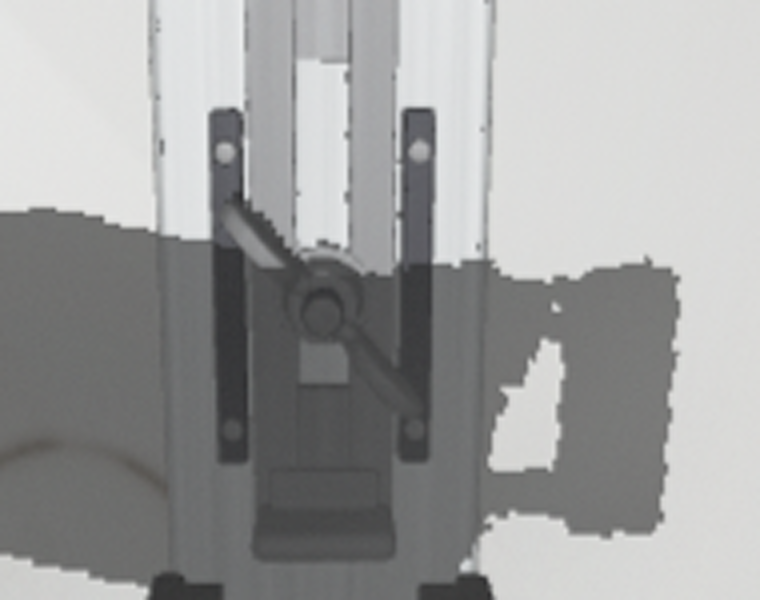

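Run:
```python
from h import *
c=np.load('w4.npz')
a=lambda x,y,z: tofx(ray(c,240+x/4,0+y/4,z))
b=lambda x,y,z: tofx(ray(c,240+x/4,130+y/4,z))
for k,v in {'fenceL':a(138,172,.044),'fenceR':a(500,172,.044),'noseL':a(196,360,.034),'noseR':a(447,360,.034),'stud':b(322,312,.046),'wL':b(230,208,.048),'wR':b(416,408,.048),'leverL':a(270,290,.057),'leverR':a(695,281,.057),'tabinL':b(255,512,.04),'taboutL':b(255,550,.04),'taboutR':b(392,552,.04)}.items(): print(k,v)
P=cloud(c).reshape(-1,3); q=(P[:,:2]-OF)@RF
s=np.array([0,-.02]); d=q-tofx(ray(c,240+322/4,130+312/4,.046)); rr=np.hypot(*d.T)
for lo in (.034,.040,.046):
  m=(rr>.014)&(rr<.04)&(P[:,2]>lo)&(P[:,2]<.056); ang=np.arctan2(d[m][:,1],d[m][:,0]); 
  print(lo,m.sum(),'wing ang(mod pi)',np.angle(np.mean(np.exp(2j*ang)))/2,'zmax',np.percentile(P[m][:,2],98),'centroid',d[m].mean(0), 'stud',tofx(ray(c,240+322/4,130+312/4,.046)))
```

```text
fenceL [-0.0366  0.1144]
fenceR [0.036  0.1142]
noseL [-0.0268  0.081 ]
noseR [0.0271 0.0808]
stud [ 0.     -0.0198]
wL [-0.0203  0.0041]
wR [ 0.0217 -0.042 ]
leverL [-0.0099  0.0905]
leverR [0.0733 0.0919]
tabinL [-0.0164 -0.0704]
taboutL [-0.0166 -0.0803]
taboutR [ 0.0171 -0.0809]
0.034 292 wing ang(mod pi) -0.8314556896454998 zmax 0.05124017128028033 centroid [-0.0015  0.0012] stud [ 0.     -0.0198]
0.04 260 wing ang(mod pi) -0.8310349724278878 zmax 0.05132876836969821 centroid [-0.0017  0.0011] stud [ 0.     -0.0198]
0.046 203 wing ang(mod pi) -0.8303193262502638 zmax 0.05135495052665781 centroid [-0.0013  0.0003] stud [ 0.     -0.0198]
```

Run:
```python
from h import *
s=st(); p=fx(0,-0.0199); print(p); row((*p,0.15),TH+.12); row((*p,0.104),TH+.12)
```

```text
t 9.53 p [ 0.4911 -0.0689  0.2515] az 0.1307 tilt [-0.001 -0.    -1.   ] F [ 0.56 -0.08 -0.55] M [-0.08  0.1  -0.  ] w 0.0262 q [-0.62  0.07  0.7   1.88 -0.05  1.21  0.23]
[ 0.4889 -0.0491]
row {'x': 0.0199, 'y': 0.0005, 'z': 0.1015, 'rx': -0.0002, 'ry': 0.0, 'rz': -0.0196}
row {'x': 0.0199, 'y': 0.0006, 'z': 0.1475, 'rx': -0.0002, 'ry': 0.0, 'rz': -0.0196}
```

{"name": "drive_tool", "arguments": {
  "plan": [
    {"rx": 0,"ry": 0,"rz": -0.01,"x": 0.01,"y": 0,"z": 0.04,"fingers": 0.38},
    {"rx": 0,"ry": 0,"rz": -0.02,"x": 0.02,"y": 0.0005,"z": 0.08,"fingers": 0.38},
    {"rx": 0,"ry": 0,"rz": -0.02,"x": 0.02,"y": 0.0005,"z": 0.1,"fingers": 0.38},
    {"rx": 0,"ry": 0,"rz": -0.02,"x": 0.02,"y": 0.0005,"z": 0.1,"fingers": 0.38},
    {"rx": 0,"ry": 0,"rz": -0.02,"x": 0.02,"y": 0.0005,"z": 0.1,"fingers": 0.38}
  ]
}}

```text
time: 10.15
ee_pos: [0.4896, -0.0487, 0.1528]
eef_rot: [0.611, 0.792, -0.0, 0.0]
ft_force: [0.2, 0.3, 0.6]
width: 0.0328
```

Run:
```python
from h import *
s=st(); p=fx(0,-0.0199); print(p,tofx(s['ee_pos'])); row((*p,0.104),TH+.12)
save('wrist','w5',(200,440,100,300),3)
```

```text
t 10.15 p [ 0.4896 -0.0487  0.1528] az 0.2563 tilt [ 0. -0. -1.] F [0.23 0.26 0.63] M [-0.14  0.08 -0.02] w 0.0328 q [-0.6   0.19  0.67  2.   -0.14  1.    0.39]
[ 0.4889 -0.0491] [ 0.0008 -0.0196]
row {'x': -0.0001, 'y': -0.0009, 'z': 0.0488, 'rx': 0.0, 'ry': 0.0001, 'rz': 0.0004}
```

View pics/w5.png

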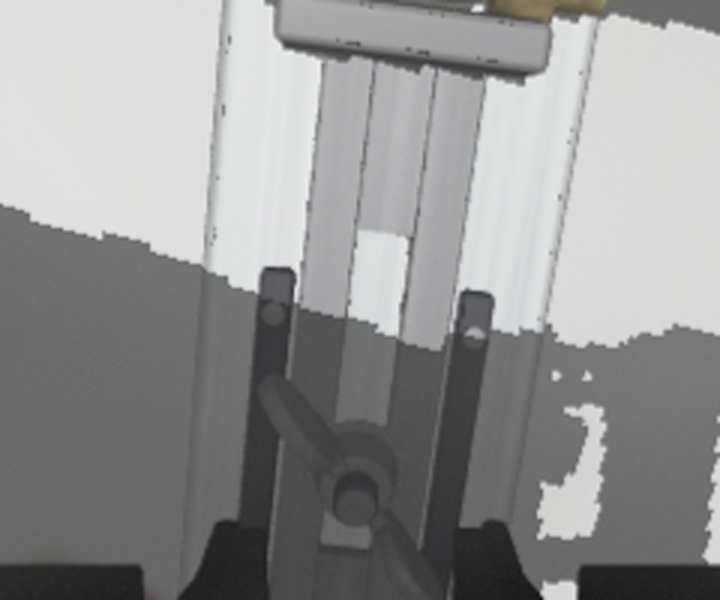

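{"name": "drive_tool", "arguments": {
  "plan": [
    {"rx": 0,"ry": 0,"rz": 0,"x": 0,"y": -0.001,"z": 0.02,"fingers": 0.38},
    {"rx": 0,"ry": 0,"rz": 0,"x": 0,"y": -0.001,"z": 0.035,"fingers": 0.38},
    {"rx": 0,"ry": 0,"rz": 0,"x": 0,"y": -0.001,"z": 0.048,"fingers": 0.38},
    {"rx": 0,"ry": 0,"rz": 0,"x": 0,"y": -0.001,"z": 0.048,"fingers": 0.38},
    {"rx": 0,"ry": 0,"rz": 0,"x": 0,"y": -0.001,"z": 0.048,"fingers": 0.38}
  ]
}}

```text
time: 10.82
ee_pos: [0.4886, -0.0483, 0.1047]
eef_rot: [0.61, 0.792, 0.0, 0.0]
ft_force: [0.2, 0.0, 0.9]
width: 0.033
```

Run:
```python
from h import *
s=st(); print(tofx(s['ee_pos']))
save('scene','c6',(250,400,230,340),5)
```

```text
t 10.82 p [ 0.4886 -0.0483  0.1047] az 0.2575 tilt [ 0.  0. -1.] F [0.24 0.01 0.89] M [-0.13  0.04 -0.04] w 0.033 q [-0.57  0.28  0.65  2.04 -0.21  0.89  0.45]
[-0.0001 -0.019 ]
```

View pics/c6.png

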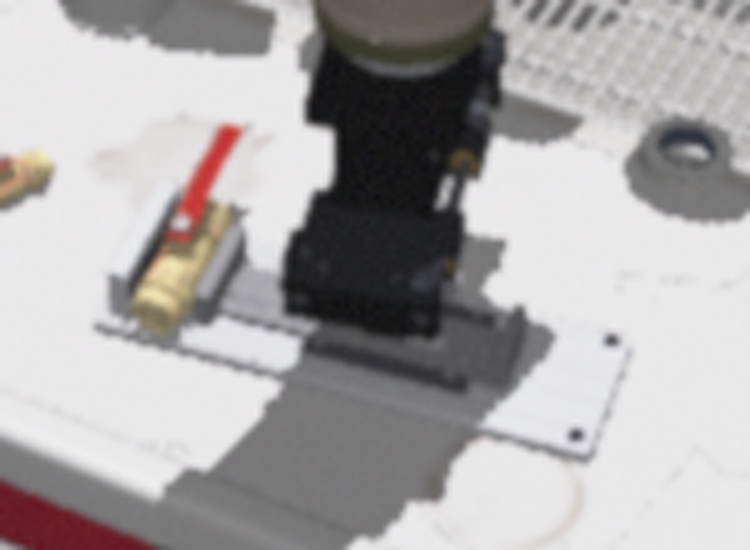

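{"name": "drive_tool", "arguments": {
  "plan": [
    {"rx": 0,"ry": 0,"rz": 0.015,"x": -0.001,"y": 0,"z": 0,"fingers": 0.38},
    {"rx": 0,"ry": 0,"rz": 0.03,"x": -0.001,"y": 0,"z": 0,"fingers": 0.38},
    {"rx": 0,"ry": 0,"rz": 0.045,"x": -0.001,"y": 0,"z": 0,"fingers": 0.38},
    {"rx": 0,"ry": 0,"rz": 0.06,"x": -0.001,"y": 0,"z": 0,"fingers": 0.38},
    {"rx": 0,"ry": 0,"rz": 0.075,"x": -0.001,"y": 0,"z": 0,"fingers": 0.38},
    {"rx": 0,"ry": 0,"rz": 0.09,"x": -0.001,"y": 0,"z": 0,"fingers": 0.38},
    {"rx": 0,"ry": 0,"rz": 0.105,"x": -0.001,"y": 0,"z": 0,"fingers": 0.38},
    {"rx": 0,"ry": 0,"rz": 0.12,"x": -0.001,"y": 0,"z": 0,"fingers": 0.38},
    {"rx": 0,"ry": 0,"rz": 0.135,"x": -0.001,"y": 0,"z": 0,"fingers": 0.38},
    {"rx": 0,"ry": 0,"rz": 0.15,"x": -0.001,"y": 0,"z": 0,"fingers": 0.38}
  ]
}}

```text
time: 12.12
ee_pos: [0.4888, -0.0493, 0.1048]
eef_rot: [0.904, 0.427, 0.0, 0.0]
ft_force: [-0.7, -0.9, -0.8]
width: 0.033
```

Run:
```python
from h import *
s=st(); print(tofx(s['ee_pos']))
save('wrist','w7',(200,440,100,300),3)
```

```text
t 12.12 p [ 0.4888 -0.0493  0.1048] az -0.688 tilt [ 0.001  0.    -1.   ] F [-0.72 -0.92 -0.8 ] M [-0.34  0.06  0.07] w 0.033 q [-0.72  0.32  0.83  2.04 -0.3   0.9  -0.42]
[-0.     -0.0201]
```

View pics/w7.png

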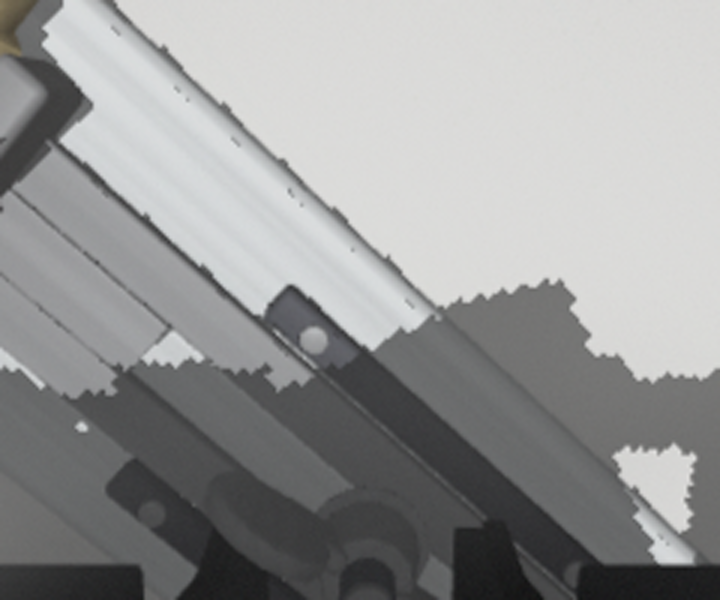

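{"name": "drive_tool", "arguments": {
  "plan": [
    {"rx": 0,"ry": 0,"rz": 0.018,"x": 0,"y": 0,"z": 0,"fingers": 0.38},
    {"rx": 0,"ry": 0,"rz": 0.036,"x": 0,"y": 0,"z": 0,"fingers": 0.38},
    {"rx": 0,"ry": 0,"rz": 0.054,"x": 0,"y": 0,"z": 0,"fingers": 0.38},
    {"rx": 0,"ry": 0,"rz": 0.072,"x": 0,"y": 0,"z": 0,"fingers": 0.38},
    {"rx": 0,"ry": 0,"rz": 0.09,"x": 0,"y": 0,"z": 0,"fingers": 0.38},
    {"rx": 0,"ry": 0,"rz": 0.108,"x": 0,"y": 0,"z": 0,"fingers": 0.38},
    {"rx": 0,"ry": 0,"rz": 0.126,"x": 0,"y": 0,"z": 0,"fingers": 0.38},
    {"rx": 0,"ry": 0,"rz": 0.144,"x": 0,"y": 0,"z": 0,"fingers": 0.38},
    {"rx": 0,"ry": 0,"rz": 0.162,"x": 0,"y": 0,"z": 0,"fingers": 0.38},
    {"rx": 0,"ry": 0,"rz": 0.18,"x": 0,"y": 0,"z": 0,"fingers": 0.38},
    {"rx": 0,"ry": 0,"rz": 0.198,"x": 0,"y": 0,"z": 0,"fingers": 0.38},
    {"rx": 0,"ry": 0,"rz": 0.216,"x": 0,"y": 0,"z": 0,"fingers": 0.38}
  ]
}}

```text
time: 13.68
ee_pos: [0.4894, -0.0492, 0.1049]
eef_rot: [0.972, -0.234, 0.001, -0.0]
ft_force: [1.9, -2.5, -0.9]
width: 0.033
```

Run:
```python
from h import *
s=st(); print(tofx(s['ee_pos']))
save('wrist','w8',(200,440,100,300),3); save('scene','c8',(250,400,230,340),5)
```

```text
t 13.68 p [ 0.4894 -0.0492  0.1049] az -2.0438 tilt [ 0.002  0.    -1.   ] F [ 1.9  -2.5  -0.86] M [-0.31 -0.33  0.08] w 0.033 q [-0.95  0.45  1.13  2.05 -0.51  0.95 -1.59]
[ 0.0006 -0.02  ]
```

View pics/w8.png

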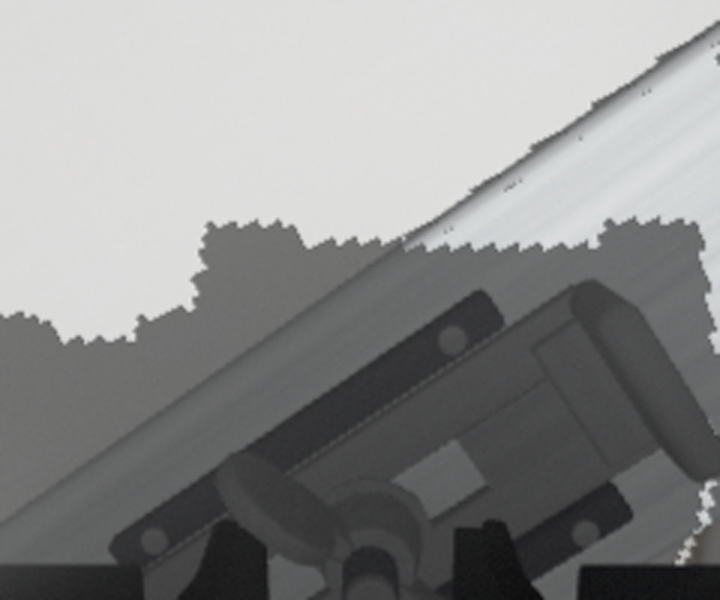

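View pics/c8.png

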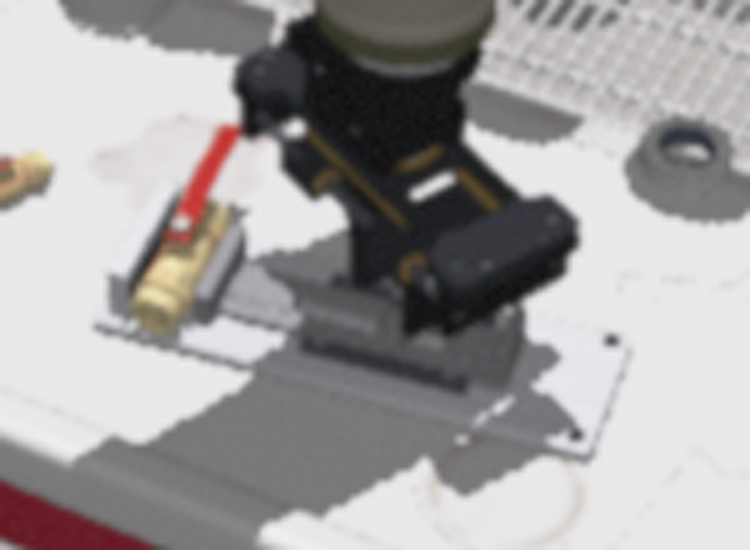

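{"name": "drive_tool", "arguments": {
  "plan": [
    {"rx": 0,"ry": 0,"rz": -0.02,"x": 0,"y": 0,"z": 0,"fingers": 0.38},
    {"rx": 0,"ry": 0,"rz": -0.03,"x": 0,"y": 0,"z": -0.02,"fingers": 0.38},
    {"rx": 0,"ry": 0,"rz": -0.03,"x": 0,"y": 0,"z": -0.045,"fingers": 0.38},
    {"rx": 0,"ry": 0,"rz": -0.055,"x": 0,"y": 0,"z": -0.045,"fingers": 0.38},
    {"rx": 0,"ry": 0,"rz": -0.082,"x": 0,"y": 0,"z": -0.045,"fingers": 0.38},
    {"rx": 0,"ry": 0,"rz": -0.109,"x": 0,"y": 0,"z": -0.045,"fingers": 0.38},
    {"rx": 0,"ry": 0,"rz": -0.136,"x": 0,"y": 0,"z": -0.045,"fingers": 0.38},
    {"rx": 0,"ry": 0,"rz": -0.163,"x": 0,"y": 0,"z": -0.045,"fingers": 0.38},
    {"rx": 0,"ry": 0,"rz": -0.19,"x": 0,"y": 0,"z": -0.045,"fingers": 0.38},
    {"rx": 0,"ry": 0,"rz": -0.217,"x": 0,"y": 0,"z": -0.045,"fingers": 0.38},
    {"rx": 0,"ry": 0,"rz": -0.244,"x": 0,"y": 0,"z": -0.045,"fingers": 0.38},
    {"rx": 0,"ry": 0,"rz": -0.27,"x": 0,"y": 0,"z": -0.045,"fingers": 0.38}
  ]
}}

```text
time: 15.28
ee_pos: [0.4886, -0.049, 0.1496]
eef_rot: [0.815, 0.579, 0.0, -0.0]
ft_force: [0.2, -0.2, -0.9]
width: 0.033
```

Run:
```python
from h import *
s=st(); print(tofx(s['ee_pos']))
save('wrist','w9',(160,480,60,300),2.5)
```

```text
t 15.28 p [ 0.4886 -0.049   0.1496] az -0.3359 tilt [ 0.  0. -1.] F [ 0.18 -0.24 -0.86] M [-0.05  0.08 -0.01] w 0.033 q [-0.76  0.23  0.86  2.01 -0.2   0.99 -0.14]
[-0.0003 -0.0197]
```

View pics/w9.png

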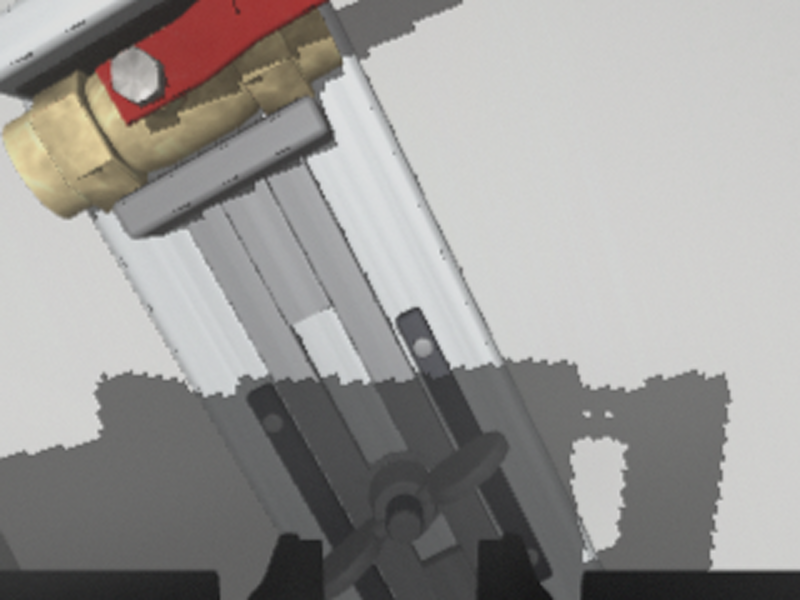

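{"name": "drive_tool", "arguments": {
  "plan": [
    {"rx": 0,"ry": 0,"rz": -0.027,"x": 0,"y": 0,"z": 0,"fingers": 0.38},
    {"rx": 0,"ry": 0,"rz": -0.054,"x": 0,"y": 0,"z": 0,"fingers": 0.38},
    {"rx": 0,"ry": 0,"rz": -0.081,"x": 0,"y": 0,"z": 0,"fingers": 0.38},
    {"rx": 0,"ry": 0,"rz": -0.108,"x": 0,"y": 0,"z": 0,"fingers": 0.38},
    {"rx": 0,"ry": 0,"rz": -0.135,"x": 0,"y": 0,"z": 0,"fingers": 0.38},
    {"rx": 0,"ry": 0,"rz": -0.162,"x": 0,"y": 0,"z": 0,"fingers": 0.38},
    {"rx": 0,"ry": 0,"rz": -0.189,"x": 0,"y": 0,"z": 0,"fingers": 0.38},
    {"rx": 0,"ry": 0,"rz": -0.216,"x": 0,"y": 0,"z": 0,"fingers": 0.38},
    {"rx": 0,"ry": 0,"rz": -0.243,"x": 0,"y": 0,"z": 0,"fingers": 0.38},
    {"rx": 0,"ry": 0,"rz": -0.265,"x": 0,"y": 0,"z": 0,"fingers": 0.38},
    {"rx": 0,"ry": 0,"rz": -0.265,"x": 0,"y": 0,"z": 0,"fingers": 0.38},
    {"rx": 0,"ry": 0,"rz": -0.265,"x": 0,"y": 0,"z": 0,"fingers": 0.38}
  ]
}}

```text
time: 16.82
ee_pos: [0.4886, -0.0491, 0.1495]
eef_rot: [0.127, 0.992, 0.0, 0.0]
ft_force: [0.1, -0.7, -0.0]
width: 0.0328
```

Run:
```python
from h import *
s=st(); print(tofx(s['ee_pos'])); p=fx(0,-0.0199); row((*p,0.104),TH+1.18)
save('wrist','w10',(160,480,60,300),2.5)
```

```text
t 16.82 p [ 0.4886 -0.0491  0.1495] az 1.3165 tilt [ 0.  0. -1.] F [ 0.07 -0.74 -0.04] M [-0.04 -0.01  0.05] w 0.0328 q [-0.55  0.19  0.61  2.   -0.13  0.99  1.44]
[-0.0002 -0.0199]
row {'x': -0.0002, 'y': 0.0001, 'z': 0.0455, 'rx': 0.0, 'ry': 0.0, 'rz': 0.0004}
```

View pics/w10.png

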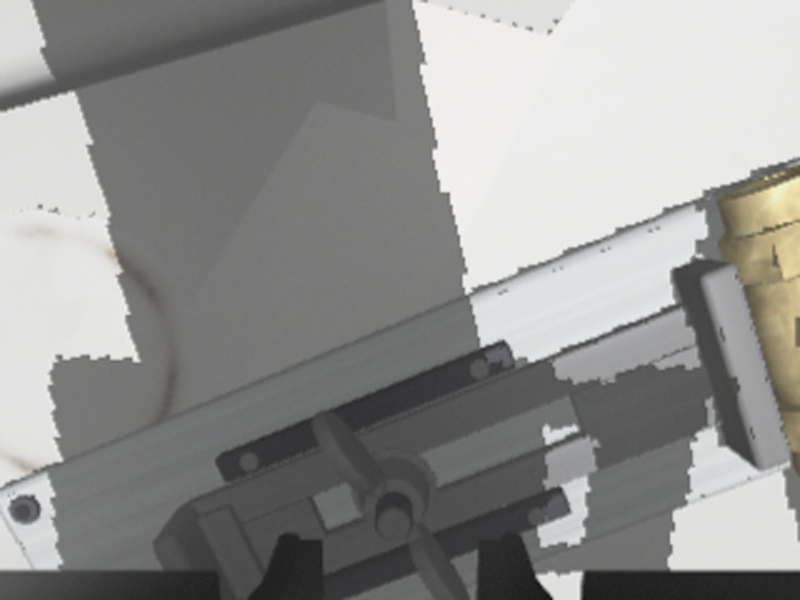

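{"name": "drive_tool", "arguments": {
  "plan": [
    {"rx": 0,"ry": 0,"rz": 0,"x": 0,"y": 0,"z": 0.025,"fingers": 0.38},
    {"rx": 0,"ry": 0,"rz": 0,"x": 0,"y": 0,"z": 0.046,"fingers": 0.38},
    {"rx": 0,"ry": 0,"rz": 0,"x": 0,"y": 0,"z": 0.046,"fingers": 0.38},
    {"rx": 0,"ry": 0,"rz": 0.018,"x": 0,"y": 0,"z": 0.046,"fingers": 0.38},
    {"rx": 0,"ry": 0,"rz": 0.036,"x": 0,"y": 0,"z": 0.046,"fingers": 0.38},
    {"rx": 0,"ry": 0,"rz": 0.054,"x": 0,"y": 0,"z": 0.046,"fingers": 0.38},
    {"rx": 0,"ry": 0,"rz": 0.072,"x": 0,"y": 0,"z": 0.046,"fingers": 0.38},
    {"rx": 0,"ry": 0,"rz": 0.09,"x": 0,"y": 0,"z": 0.046,"fingers": 0.38},
    {"rx": 0,"ry": 0,"rz": 0.108,"x": 0,"y": 0,"z": 0.046,"fingers": 0.38},
    {"rx": 0,"ry": 0,"rz": 0.126,"x": 0,"y": 0,"z": 0.046,"fingers": 0.38},
    {"rx": 0,"ry": 0,"rz": 0.144,"x": 0,"y": 0,"z": 0.046,"fingers": 0.38},
    {"rx": 0,"ry": 0,"rz": 0.16,"x": 0,"y": 0,"z": 0.046,"fingers": 0.38}
  ]
}}

```text
time: 18.38
ee_pos: [0.4893, -0.0496, 0.1044]
eef_rot: [0.59, 0.808, 0.0, 0.001]
ft_force: [0.4, -2.9, -1.0]
width: 0.0329
```

Run:
```python
from h import *
s=st(); print(tofx(s['ee_pos'])); save('wrist','w11',(200,440,100,300),3)
```

```text
t 18.38 p [ 0.4893 -0.0496  0.1044] az 0.3094 tilt [ 0.002 -0.    -1.   ] F [ 0.38 -2.93 -1.04] M [-0.65 -0.13  0.03] w 0.0329 q [-0.68  0.31  0.78  2.04 -0.27  0.9   0.56]
[ 0.0003 -0.0205]
```

View pics/w11.png

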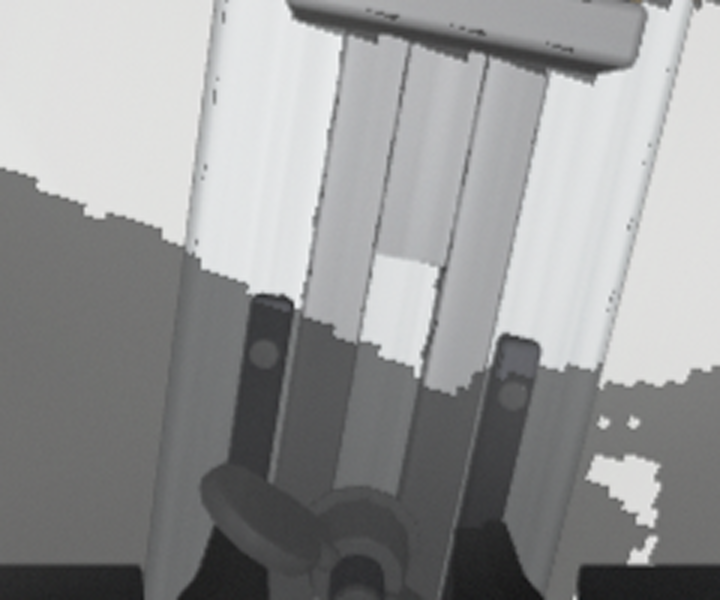

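{"name": "drive_tool", "arguments": {
  "plan": [
    {"rx": 0,"ry": 0,"rz": 0.017,"x": 0,"y": 0,"z": 0,"fingers": 0.38},
    {"rx": 0,"ry": 0,"rz": 0.034,"x": 0,"y": 0,"z": 0,"fingers": 0.38},
    {"rx": 0,"ry": 0,"rz": 0.051,"x": 0,"y": 0,"z": 0,"fingers": 0.38},
    {"rx": 0,"ry": 0,"rz": 0.068,"x": 0,"y": 0,"z": 0,"fingers": 0.38},
    {"rx": 0,"ry": 0,"rz": 0.085,"x": 0,"y": 0,"z": 0,"fingers": 0.38},
    {"rx": 0,"ry": 0,"rz": 0.102,"x": 0,"y": 0,"z": 0,"fingers": 0.38},
    {"rx": 0,"ry": 0,"rz": 0.119,"x": 0,"y": 0,"z": 0,"fingers": 0.38},
    {"rx": 0,"ry": 0,"rz": 0.136,"x": 0,"y": 0,"z": 0,"fingers": 0.38},
    {"rx": 0,"ry": 0,"rz": 0.153,"x": 0,"y": 0,"z": 0,"fingers": 0.38},
    {"rx": 0,"ry": 0,"rz": 0.17,"x": 0,"y": 0,"z": 0,"fingers": 0.38},
    {"rx": 0,"ry": 0,"rz": 0.18,"x": 0,"y": 0,"z": 0,"fingers": 0.38}
  ]
}}

```text
time: 19.8
ee_pos: [0.489, -0.0491, 0.104]
eef_rot: [0.93, 0.367, 0.0, -0.0]
ft_force: [1.2, -0.9, -1.2]
width: 0.0327
```

Run:
```python
from h import *
s=st(); print(tofx(s['ee_pos'])); save('wrist','w12',(200,440,100,300),3)
```

```text
t 19.8 p [ 0.489  -0.0491  0.104 ] az -0.8182 tilt [ 0.001  0.    -1.   ] F [ 1.19 -0.88 -1.24] M [-0.35 -0.05  0.03] w 0.0327 q [-0.87  0.39  1.03  2.05 -0.42  0.93 -0.44]
[ 0.0001 -0.0198]
```

View pics/w12.png

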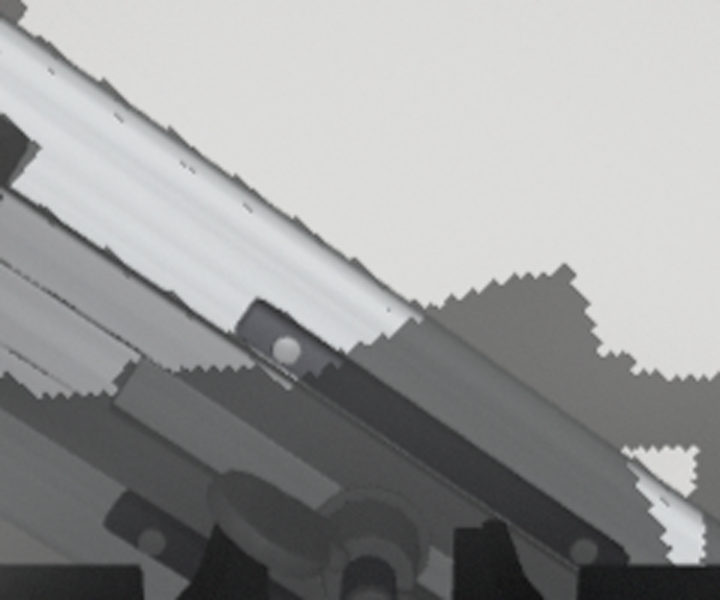

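{"name": "drive_tool", "arguments": {
  "plan": [
    {"rx": 0,"ry": 0,"rz": 0.01,"x": 0,"y": 0,"z": 0,"fingers": 0.38},
    {"rx": 0,"ry": 0,"rz": 0.02,"x": 0,"y": 0,"z": 0,"fingers": 0.38},
    {"rx": 0,"ry": 0,"rz": 0.03,"x": 0,"y": 0,"z": 0,"fingers": 0.38},
    {"rx": 0,"ry": 0,"rz": 0.036,"x": 0,"y": 0,"z": 0,"fingers": 0.38},
    {"rx": 0,"ry": 0,"rz": 0.036,"x": 0,"y": 0,"z": 0,"fingers": 0.38}
  ]
}}

```text
time: 20.48
ee_pos: [0.4891, -0.0491, 0.1037]
eef_rot: [0.965, 0.261, 0.001, 0.0]
ft_force: [1.7, -0.6, 0.8]
width: 0.0332
```

Run:
```python
from h import *
s=st(); print(tofx(s['ee_pos']))
```

```text
t 20.48 p [ 0.4891 -0.0491  0.1037] az -1.0416 tilt [ 0.001  0.    -1.   ] F [ 1.72 -0.61  0.77] M [-0.35 -0.42  0.05] w 0.0332 q [-0.91  0.42  1.08  2.05 -0.47  0.94 -0.63]
[ 0.0002 -0.0199]
```

{"name": "drive_tool", "arguments": {
  "plan": [
    {"rx": 0,"ry": 0,"rz": 0.006,"x": 0,"y": 0,"z": 0,"fingers": 0.38},
    {"rx": 0,"ry": 0,"rz": 0.012,"x": 0,"y": 0,"z": 0,"fingers": 0.38},
    {"rx": 0,"ry": 0,"rz": 0.012,"x": 0,"y": 0,"z": 0,"fingers": 0.38}
  ]
}}

```text
time: 20.85
ee_pos: [0.4892, -0.0491, 0.1036]
eef_rot: [0.975, 0.224, 0.001, 0.0]
ft_force: [4.6, -0.9, 2.2]
width: 0.0331
```

Run:
```python
from h import *
s=st(); print(tofx(s['ee_pos']))
```

```text
t 20.85 p [ 0.4892 -0.0491  0.1036] az -1.1184 tilt [ 0.001 -0.    -1.   ] F [ 4.64 -0.89  2.24] M [-0.31 -0.97  0.36] w 0.0331 q [-0.92  0.43  1.09  2.05 -0.48  0.94 -0.69]
[ 0.0004 -0.0199]
```

{"name": "drive_tool", "arguments": {
  "plan": [
    {"rx": 0,"ry": 0,"rz": 0.002,"x": 0,"y": 0,"z": 0,"fingers": 0.38},
    {"rx": 0,"ry": 0,"rz": 0.002,"x": 0,"y": 0,"z": 0,"fingers": 0.38}
  ]
}}

```text
time: 21.1
ee_pos: [0.4892, -0.0491, 0.1036]
eef_rot: [0.976, 0.219, 0.001, 0.0]
ft_force: [4.5, -1.6, 2.9]
width: 0.0332
```

Run:
```python
from h import *
s=st(); print(tofx(s['ee_pos']))
```

```text
t 21.1 p [ 0.4892 -0.0491  0.1036] az -1.1301 tilt [ 0.001 -0.    -1.   ] F [ 4.47 -1.58  2.86] M [-0.39 -1.06  0.49] w 0.0332 q [-0.92  0.44  1.1   2.05 -0.48  0.94 -0.7 ]
[ 0.0004 -0.0199]
```

{"name": "drive_tool", "arguments": {
  "plan": [
    {"rx": 0,"ry": 0,"rz": -0.015,"x": 0,"y": 0,"z": 0,"fingers": 0.38},
    {"rx": 0,"ry": 0,"rz": -0.03,"x": 0,"y": 0,"z": 0,"fingers": 0.38},
    {"rx": 0,"ry": 0,"rz": -0.035,"x": 0,"y": 0,"z": -0.03,"fingers": 0.38},
    {"rx": 0,"ry": 0,"rz": -0.04,"x": 0,"y": 0,"z": -0.08,"fingers": 0.38},
    {"rx": 0,"ry": 0,"rz": -0.066,"x": -0.003,"y": 0.01,"z": -0.12,"fingers": 0.38},
    {"rx": 0,"ry": 0,"rz": -0.092,"x": -0.006,"y": 0.02,"z": -0.15,"fingers": 0.38},
    {"rx": 0,"ry": 0,"rz": -0.118,"x": -0.009,"y": 0.029,"z": -0.15,"fingers": 0.38},
    {"rx": 0,"ry": 0,"rz": -0.144,"x": -0.009,"y": 0.029,"z": -0.15,"fingers": 0.38},
    {"rx": 0,"ry": 0,"rz": -0.17,"x": -0.009,"y": 0.029,"z": -0.15,"fingers": 0.38},
    {"rx": 0,"ry": 0,"rz": -0.2,"x": -0.009,"y": 0.029,"z": -0.15,"fingers": 0.38},
    {"rx": 0,"ry": 0,"rz": -0.2,"x": -0.009,"y": 0.029,"z": -0.15,"fingers": 0.38},
    {"rx": 0,"ry": 0,"rz": -0.2,"x": -0.009,"y": 0.029,"z": -0.15,"fingers": 0.38}
  ]
}}

```text
time: 22.6
ee_pos: [0.4924, -0.0791, 0.253]
eef_rot: [0.663, 0.749, -0.0, -0.001]
ft_force: [1.0, -1.0, 0.7]
width: 0.0333
```

Run:
```python
from h import *
s=st(); print(tofx(s['ee_pos']))
c=save('wrist','w13')
im=c['color'][:,:,::-1]
cv2.imwrite('pics/w13a.png',cv2.resize(im[0:150,240:430],None,fx=4,fy=4,interpolation=cv2.INTER_CUBIC))
cv2.imwrite('pics/w13b.png',cv2.resize(im[130:280,240:430],None,fx=4,fy=4,interpolation=cv2.INTER_CUBIC))
P=cloud(c).reshape(-1,3); q=(P[:,:2]-OF)@RF
d=q-np.array([0,-.0199]); rr=np.hypot(*d.T)
for lo in (.034,.040,.044):
  m=(rr>.014)&(rr<.037)&(P[:,2]>lo)&(P[:,2]<.056); ang=np.arctan2(d[m][:,1],d[m][:,0]); A=np.angle(np.mean(np.exp(2j*ang)))/2
  print(lo,m.sum(),'ang',A,'q',-A%np.pi+np.pi,'zmax',np.percentile(P[m][:,2],98))
for n in ('scene','side'):
  viewer.camera(n)
  for l in ['tin','strainer','cup','black_cap','grey_cap','tape','spoon','valve_mid']:
    print(n,l,[(np.round(d['centre'],3).tolist(),round(d['confidence'],2)) for d in nets.find_in(l,n)][:2])
```

```text
t 22.6 p [ 0.4924 -0.0791  0.253 ] az 0.1215 tilt [-0.001  0.    -1.   ] F [ 0.96 -1.02  0.71] M [-0.1   0.01 -0.02] w 0.0333 q [-0.97  0.1   1.11  1.88 -0.1   1.21  0.3 ]
[-0.0005 -0.0501]
0.034 246 ang 1.2853518240161539 q 4.997833483163433 zmax 0.04843761681813185
0.04 224 ang 1.2852641709396149 q 4.997921136239971 zmax 0.04850836916543141
0.044 190 ang 1.2877232300628874 q 4.995462077116699 zmax 0.04863968674920504
scene tin []
scene strainer [([0.574, 0.372, 0.039], 0.92)]
scene cup [([0.65, 0.215, 0.059], 0.56)]
scene black_cap [([0.684, -0.136, 0.014], 0.57), ([0.48, 0.337, 0.014], 0.56)]
scene grey_cap [([0.65, 0.215, 0.061], 0.69), ([0.54, -0.355, 0.018], 0.59)]
scene tape [([0.683, -0.133, 0.014], 0.76)]
scene spoon [([0.468, -0.379, 0.002], 0.72)]
scene valve_mid [([0.467, 0.062, 0.038], 0.59), ([0.481, 0.188, 0.019], 0.57)]
side tin [([0.562, 0.444, 0.078], 0.61)]
side strainer [([0.57, 0.397, 0.054], 0.68)]
side cup [([0.668, 0.197, 0.067], 0.71), ([0.486, -0.061, 0.01], 0.6)]
side black_cap [([0.574, 0.392, 0.057], 0.6)]
side grey_cap [([0.545, -0.36, 0.024], 0.82), ([0.477, 0.061, 0.036], 0.57)]
side tape [([0.69, -0.137, 0.014], 0.66)]
side spoon [([0.472, -0.391, 0.005], 0.88)]
side valve_mid [([0.479, 0.06, 0.039], 0.92), ([0.481, -0.007, 0.017], 0.62)]
```

View pics/w13a.png

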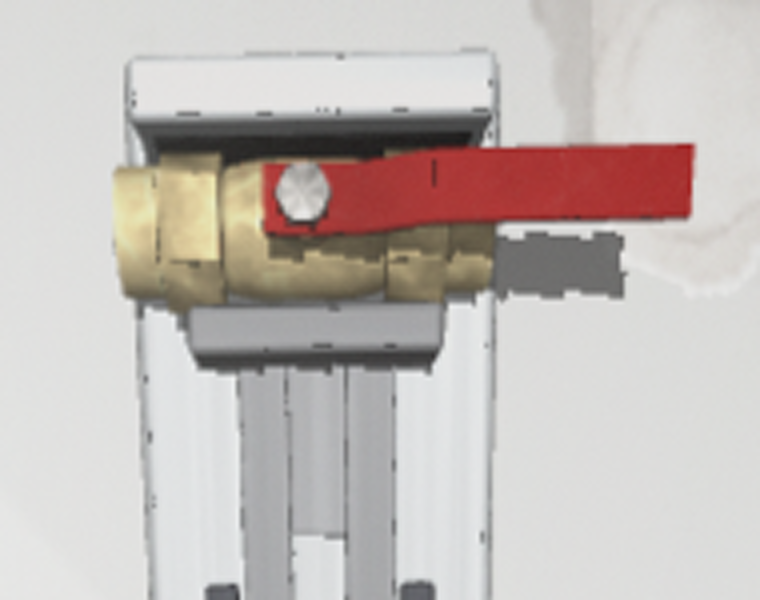

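View pics/w13b.png

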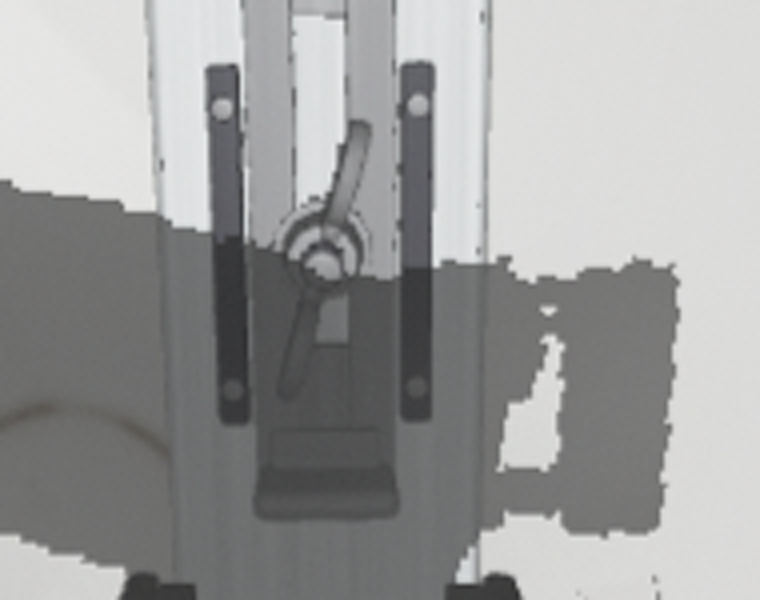

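Run:
```python
from h import *
c=np.load('w13.npz')
a=lambda x,y,z: tofx(ray(c,240+x/4,y/4,z))
for k,v in {'fence':a(310,115,.044),'noseL':a(190,306,.034),'noseR':a(442,306,.034),'levL':a(480,219,.055),'levR':a(692,217,.055)}.items(): print(k,v)
workorder.close_job(); print('closed'); st()
```

```text
fence [-0.0006  0.1142]
noseL [-0.0269  0.0815]
noseR [0.027  0.0808]
levL [0.0324 0.0928]
levR [0.0739 0.0926]
the job is handed in; nothing more can be done
closed
the job is handed in; nothing more can be done
```

The valve is held square against the fence and the wing nut is fully home. I handed the job in at about 23 s with the gripper clear and touching nothing.

**Bar and valve:** I pushed the bar by its tab with the closed fingertips. The force was about 2.5 N, rose to about 4 N with the valve, then climbed to 12.7 N with no further travel, so I took the valve as seated. The last picture shows the nose 33 mm from the fence (32 mm expected, within camera accuracy). The lever was parallel to the fixture's x axis to about 0.01 rad, and the bar had not shifted after the nut was turned.

**Wing nut:** It started at about 0.83 rad. I turned it in two clockwise strokes, with both open fingertips pushing the wings and never closing on them, and a lift and turn back in between. At the end the moment rose from about 0.05 to 0.49 N m with almost no further turning. The last picture gives 5.00 rad, and the wing tops sank about 2.7 mm, as expected.

**Things standing around:** All of them were found again where they began, to within the networks' accuracy. The overview camera missed the tin in the last look, but the side camera still reported it. In that look the networks also gave some false matches, such as "grey_cap" at the cup and at the valve, which I discarded because they sat on other known things.

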